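# Load a banding wheel with test bars from a spring-flap dispenser

### The job

Clear the squat white jar off the banding wheel: stand it upright, wholly on the round cork mat, and see that it is there at the end. Then load the wheel with every bar in the flap dispenser, one after another from the lowest lane number to the highest (lanes and holders are numbered by their brass studs): reach past the spring flap, holding it down with the fingers, take the bar out and stand it upright, fully down, in the wheel holder with the same number; the holder of an empty lane stays empty. Last of all, swing the drive lever fully over, away from the robot; leave everything else on the table where it is.

Things in the scene. Friction and masses are not known exactly. Their poses are not given: they have to be found in the camera images.
- dispenser: plywood flap dispenser, fixed, base board 110 x 300 x 6 mm. Origin at table level under the middle of its row of lanes; own x points away from the robot, own y along the row. Lanes 1 to 5 at y = +104, +52, 0, -52, -104 mm, with 1 to 5 brass studs on the board's near edge. A lane is a shallow pocket 26 mm square, floor 6 mm above the table, edges 8 mm high
- flap (a joint): spring flap, clear plastic, aluminium edge, 32 x 268 x 3 mm, level above all the bars, 31 mm over their tops. 0 = level (shut), grows to 1.5 rad as its near edge goes down; spring 0.02 N m shut, 0.07 at 1.2 rad. Fingers coming straight down push it down and pass its edge; it then leans lightly on their far side, clear of the bars, and shuts when they leave
- flap_hinge (a point): middle of the flap's hinge rod, which runs along the row, 24 mm beyond the lane centres and 87 mm above the table, between two end posts (12 mm wide, 143 mm to either side, 90 mm high)
- drive (a joint): drive lever of the wheel: steel lever on a grey block on the table. 0 = leaning towards the robot (off), 1.0 rad = fully over, leaning away from the robot (on). Stays where it is left; a light push on its end moves it
- drive_tip (a point): upper end of the drive lever, 80 mm from its pivot
- wheel_centre (a point): centre of the top face of the banding wheel, a grey disc 230 mm across, its top 60 mm above the table; it turns about the vertical with light friction and may stand at any angle.
- jar: squat white lidded jar, a plain cylinder 60 mm across, 46 mm high, 0.25 kg; origin at the centre of its underside. Starts standing near the middle of the wheel.
- mat: round cork mat, 120 mm across, 2 mm thick, fixed on the table; origin at the centre of its underside
- holder1 (a point): floor centre of wheel holder 1 (1 brass stud near the rim): open-topped square aluminium pocket, 20 mm inside, walls 5 mm thick, 14 mm high, sides radial and tangential, 75 mm from the wheel's centre; its floor is the wheel's top. Holders 72 degrees apart, numbers rising anticlockwise from above
- bar1: bisque test bar, square, 16 x 16 x 50 mm, 35 g, starts standing in lane 1 (absent in some runs); origin at the centre of its underside, z along its length
- holder2 (a point): floor centre of wheel holder 2 (2 brass studs near the rim): open-topped square aluminium pocket, 20 mm inside, walls 5 mm thick, 14 mm high, sides radial and tangential, 75 mm from the wheel's centre; its floor is the wheel's top. Holders 72 degrees apart, numbers rising anticlockwise from above
- bar2: bisque test bar, square, 16 x 16 x 50 mm, 35 g, starts standing in lane 2 (absent in some runs); origin at the centre of its underside, z along its length
- holder3 (a point): floor centre of wheel holder 3 (3 brass studs near the rim): open-topped square aluminium pocket, 20 mm inside, walls 5 mm thick, 14 mm high, sides radial and tangential, 75 mm from the wheel's centre; its floor is the wheel's top. Holders 72 degrees apart, numbers rising anticlockwise from above
- bar3: bisque test bar, square, 16 x 16 x 50 mm, 35 g, starts standing in lane 3 (absent in some runs); origin at the centre of its underside, z along its length
- holder4 (a point): floor centre of wheel holder 4 (4 brass studs near the rim): open-topped square aluminium pocket, 20 mm inside, walls 5 mm thick, 14 mm high, sides radial and tangential, 75 mm from the wheel's centre; its floor is the wheel's top. Holders 72 degrees apart, numbers rising anticlockwise from above
- bar4: bisque test bar, square, 16 x 16 x 50 mm, 35 g, starts standing in lane 4 (absent in some runs); origin at the centre of its underside, z along its length
- holder5 (a point): floor centre of wheel holder 5 (5 brass studs near the rim): open-topped square aluminium pocket, 20 mm inside, walls 5 mm thick, 14 mm high, sides radial and tangential, 75 mm from the wheel's centre; its floor is the wheel's top. Holders 72 degrees apart, numbers rising anticlockwise from above
- bar5: bisque test bar, square, 16 x 16 x 50 mm, 35 g, starts standing in lane 5 (absent in some runs); origin at the centre of its underside, z along its length
- bowl: bystander, to be left alone: bisque bowl, 100 mm across, 45 mm high
- brush: bystander, to be left alone: paint brush lying on the table
- jar_lid: bystander, to be left alone: blue jar lid, 70 mm across, 12 mm thick
- glaze: bystander, to be left alone: green glaze bottle, 64 mm across, 130 mm high
- mug: bystander, to be left alone: bisque mug, 76 mm across, 85 mm high
- spatula: bystander, to be left alone: spatula lying on the table

How it is judged:
By the outcome, as a careful person would: the job done as asked, in the order asked, and still so for the second after the job is handed in, with the robot touching nothing.
Of bar1, bar2, bar3, bar4, bar5 only 3 to 5 are there at a start; the rules pass over those that are not, and their reading is None.
At some moment in a run one of jar may be knocked a few centimetres aside while the robot is not near it.
It also fails if it takes over 210 s, if anything falls off the work surface, if the arm or the gripper's body presses on something with over 40 N, if the wrist force passes 120 N, or if a joint passes its speed limit or range.

### The arm

A 6-joint arm with a two-finger parallel gripper is mounted at the origin on the work surface. World frame = base frame: x ahead of the robot, y to its left, z up, the work surface at z = 0. Lengths are in m, angles in rad, forces in N, time in s.
With the tool pointing down it reaches from about 0.25 to 0.725 m from the base axis. Payload 4 kg.
Tool frame: the origin (TCP) lies midway between the tips of the shut fingers; the grasp point (between the pads) lies 19 mm behind it; y points along the fingers, x is the direction in which the jaws open and shut, and the axes are right-handed (so a half turn about y gives the same grasp; the last joint's range is limited). The gripper opens to 85 mm and grips with 20 to 120 N. Pads are 22 mm wide; open, the fingers measure 114 mm over their backs; the gripper's body (76 mm by 85 mm) begins 54 mm behind the grasp point. The pads swing forward as they close: fully open they stand 13 mm farther back than shut.
Start: joints at [-1.254, 0.241, 0.005, 1.335, 0, 1.571], TCP at [0.156, -0.475, 0.231] pointing down, gripper open.
Joint ranges: [-2.72, 2.72], [-1.05, 1.87], [-1.09, 1.28], [-1.99, 2.15], [-1.42, 1.44], [-3.14, 3.14]. Speed limits (rad/s): [2.79, 2.79, 3.14, 3.14, 3.14, 3.14].

### API

Orientations are given as a unit quaternion [x, y, z, w].
In Python, from workcell import bot gives the robot as it stands. The module is installed in compiled form; this text tells all that it offers.
- The arm moves only by the shell command python3 -m inch 'ROWS'. ROWS is text: rows parted by semicolons, each of 7 numbers parted by spaces: the turn, a rotation vector about the tool's x, y, z in degrees, then the shift along the tool's x, y, z in mm, then the closure, from 0 (fully open) to 1 (shut). In form: ax ay az dx dy dz fingers; .... A call has 1 to 12 rows; each row shifts and turns the commanded pose from where the row before left it, along the tool's axes as they then stand; what a row does not reach is not made up. A row lasts 1/8 s, in which the tool goes at most 62.5 mm and 10.7 degrees, less where a joint would pass 70% of its speed; a pose out of reach is approached as far as the arm can. A call with a gripper value outside its range is refused whole. The fingers move at their own pace and stop on an object; the grip force is fixed at half the most. Time passes only in rows, so rows that do not move let the fingers close. It gives the time, the measured TCP pose, the force and the opening at its end, in the units of the state.
- bot.get_obs(): the state, without advancing time (a new reading comes with each control period).
- bot.camera(name): name is "scene" or "top"; returns a dict with "color" (480x640x3 uint8, blue, green, red), "fx", "fy", "cx", "cy" (pixels), "extrinsics" (4x4, takes a point from world to camera coordinates). Camera axes: x right, y up, looking along -z (the intrinsics and any distortion apply to the point x, -y, -z); pixel columns grow to the right and rows downward; lengths in m; the calibration is good to about 2 mm. A picture is of the moment at which its call begins. There is no depth.
- bot.job_done(): hands the job in, once; it reports no verdict.
Trained networks look in the newest picture that a camera, given by its name, has taken for a name from the list of things; names that differ only in an ending like _2 or _b are one class to them, and where a whole thing is asked for, a point or a joint stands for the part that bears it (a point fixed in the world has none). Each returns a list of dicts, best first, with "conf" (0 to 1); they miss things now and then, are a little off and sometimes report something else, mostly with a low value. They report only what shows in the picture. A call takes as long as a camera call.
- bot.look_for(name, camera): "extent" ([left, top, right, bottom] in pixels, round what is visible of it).
- bot.cut_out(name, camera): "region" (480x640 bool, what is visible of it) and "extent" ([left, top, right, bottom] in pixels, round what is visible of it).
- bot.spot_point(name, camera): "point" ([column, row] in pixels: a listed point, or the origin of a listed thing).
The state is a dict: "clock": time; "joint_pos": joint angles; "joint_vel": joint speeds; "tau": joint torques, N m; "eef_pos": TCP position; "tool_rot": TCP orientation; "ft_force": force on the tool from outside, world axes, zero at the start; "ft_torque": the same for the moment, N m; "grip_width": finger opening in m.
Only numpy, scipy, OpenCV 4.12 (cv2) and the standard library are available. Lean on these libraries where they do the work, as an engineer would, in place of code of your own. Each camera call takes 0.05 s, during which the arm holds its last target.

## Working session

There is one attempt and no reset: what is moved stays moved. The work goes in short steps, Python scripts to look and compute and a shell command to move; the robot and the scene stay as the last step left them, time stands still between calls to the robot, and variables do not carry over. Pictures are saved under pics/ and viewed, and the job is handed in when it is done.

```bash
mkdir -p pics; python3 - <<'E'
from workcell import bot
import cv2
o=bot.get_obs(); print({k:(v if not hasattr(v,'round') else v) for k,v in o.items()})
for n in ("scene","top"):
    c=bot.camera(n); cv2.imwrite(f"pics/{n}0.png",c["color"]); print(n,c["fx"],c["fy"],c["cx"],c["cy"],c["extrinsics"],[k for k in c])
E
```

```text
{'clock': 0.0, 'joint_pos': array([-1.25401329e+00,  2.41418926e-01,  3.72966547e-03,  1.33522623e+00,
       -1.07010460e-05,  1.57082174e+00]), 'joint_vel': array([ 1.64429474e-03, -1.15071030e-03, -5.79883269e-05, -7.51605358e-04,
       -1.93287217e-04,  1.92068368e-06]), 'tau': array([ 3.17159402e-04, -3.72320688e+01,  2.52406651e+01,  1.69512222e-02,
       -5.71648764e-05, -4.24985657e-06]), 'eef_pos': array([ 0.15555304, -0.47451364,  0.23041209]), 'tool_rot': array([-0.57216405,  0.41549209, -0.41427419,  0.5730371 ]), 'ft_force': array([-0.06047244,  0.69595143,  0.24544837]), 'ft_torque': array([-0.01649996, -0.04227092, -0.02872317]), 'grip_width': 0.08509014359371406}
scene 585.1209568976101 585.1209568976101 311.4676197569711 236.85772211207927 [[ 0.72398325  0.68974432 -0.01005147 -0.42718731]
 [-0.55508456  0.59116626  0.58515262  0.21685249]
 [ 0.40954778 -0.41806128  0.81086089 -1.43909497]
 [ 0.          0.          0.          1.        ]] ['color', 'fx', 'fy', 'cx', 'cy', 'extrinsics']
top 441.49443326107564 441.49443326107564 321.3521432020005 243.13010200515467 [[ 0.00490033 -0.99997341 -0.00540025  0.06580866]
 [ 0.97831879  0.00367594  0.20707204 -0.56496648]
 [-0.20704669 -0.00629789  0.97831079 -0.81073062]
 [ 0.          0.          0.          1.        ]] ['color', 'fx', 'fy', 'cx', 'cy', 'extrinsics']
```

View pics/scene0.png

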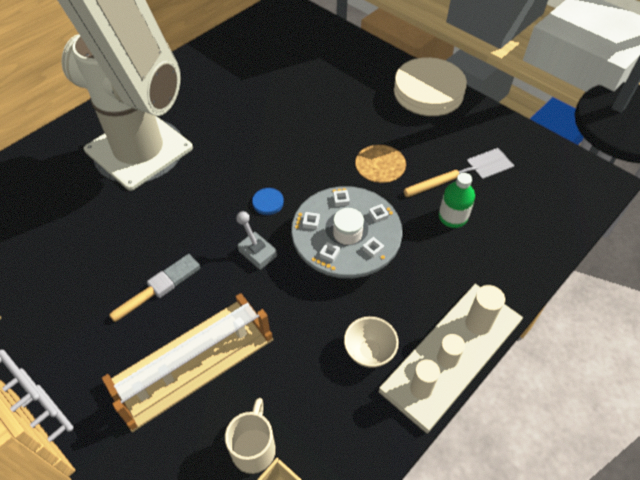

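View pics/top0.png

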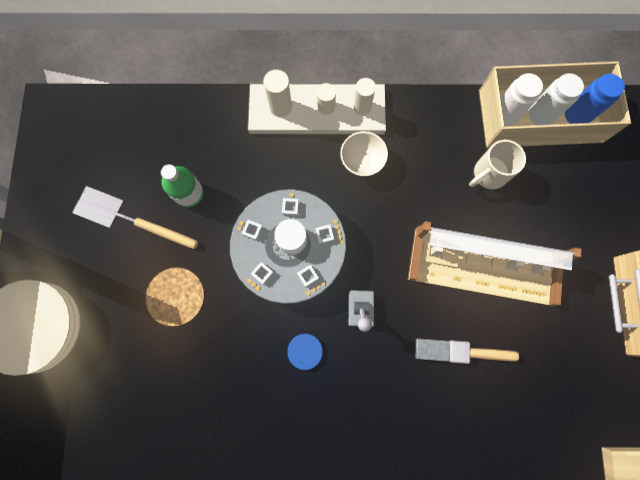

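```bash
cat > h.py <<'E'
from workcell import bot
import cv2, numpy as np
from scipy.optimize import least_squares
from scipy.spatial.transform import Rotation as R
def shot(n,fn=None):
    c=bot.camera(n)
    if fn: cv2.imwrite(fn,c["color"])
    return c
def proj(c,P):
    P=np.atleast_2d(P); q=P@c["extrinsics"][:3,:3].T+c["extrinsics"][:3,3]
    return np.c_[c["cx"]+c["fx"]*q[:,0]/-q[:,2], c["cy"]+c["fy"]*(-q[:,1])/-q[:,2]]
def back(c,uv,z):
    E=c["extrinsics"];Rm=E[:3,:3];o=-Rm.T@E[:3,3]
    d=Rm.T@np.array([(uv[0]-c["cx"])/c["fx"],-(uv[1]-c["cy"])/c["fy"],-1.])
    return o+d*(z-o[2])/d[2]
def tri(c1,u1,c2,u2):
    f=lambda p:np.r_[proj(c1,p)[0]-u1,proj(c2,p)[0]-u2]
    r=least_squares(f,[.4,0,.05]); return r.x,np.abs(r.fun).max()
def crop(c,x0,y0,x1,y1,s,fn):
    cv2.imwrite(fn,cv2.resize(c["color"][y0:y1,x0:x1],None,fx=s,fy=s,interpolation=cv2.INTER_CUBIC))
E
python3 - <<'E'
from h import *
C={n:shot(n) for n in("scene","top")}
crop(C["top"],400,210,590,310,4,"pics/disp_top.png")
crop(C["scene"],95,285,285,430,4,"pics/disp_sc.png")
crop(C["top"],220,180,390,340,4,"pics/wh_top.png")
for nm in ["flap_hinge","drive_tip","wheel_centre","jar","mat","dispenser"]+[f"holder{i}" for i in range(1,6)]+[f"bar{i}" for i in range(1,6)]:
    out=[];u={}
    for n in C:
        r=bot.spot_point(nm,n)
        if r: u[n]=r[0]["point"]; out.append((n,np.round(u[n],1),round(r[0]["conf"],2)))
    if len(u)==2: out.append([a.round(4) if hasattr(a,'round') else a for a in tri(C["scene"],u["scene"],C["top"],u["top"])])
    print(nm,out)
for nm in ["bowl","mug","glaze","jar_lid","brush","spatula","drive"]:
    print(nm,[ (n,[(np.round(d["extent"]),round(d["conf"],2)) for d in bot.look_for(nm,n)[:2]]) for n in C])
E
```

```text
flap_hinge [('scene', array([191.8, 356. ]), 0.77), ('top', array([499.5, 239.4]), 0.63), [array([ 0.5659, -0.2735,  0.0865]), np.float64(1.2578)]]
drive_tip [('scene', array([242.7, 219.7]), 0.47), ('top', array([306.6, 277.7]), 0.65), [array([0.4546, 0.0468, 0.0924]), np.float64(36.1685)]]
wheel_centre [('scene', array([347.7, 226.7]), 0.56), ('top', array([289.1, 245. ]), 0.61), [array([0.5622, 0.1342, 0.0617]), np.float64(1.6756)]]
jar [('scene', array([344.5, 234.9]), 0.93), ('top', array([290.3, 240.1]), 0.8), [array([0.5701, 0.1272, 0.0505]), np.float64(1.9416)]]
mat [('scene', array([381.5, 163.1]), 0.59), ('top', array([172.1, 299.1]), 0.89), [array([ 0.4602,  0.3806, -0.0134]), np.float64(0.5897)]]
dispenser [('scene', array([191.9, 366.8]), 0.68), ('top', array([485.7, 263.4]), 0.79), [array([ 0.537 , -0.2745, -0.0044]), np.float64(0.6727)]]
holder1 [('scene', array([371.7, 247.9]), 0.96), ('top', array([306. , 277.2]), 0.83), [array([ 0.5512,  0.1513, -0.0693]), np.float64(26.4455)]]
holder2 [('scene', array([371.7, 247.9]), 0.96), ('top', array([306. , 277.2]), 0.83), [a
[... 1413 characters left out ...]
5., 475., 229.]), 0.88)]), ('top', [(array([162., 166., 203., 209.]), 0.63), (array([227., 190., 349., 305.]), 0.62)])]
jar_lid [('scene', [(array([253., 188., 284., 215.]), 0.94), (array([290., 187., 400., 278.]), 0.39)]), ('top', [])]
brush [('scene', [(array([111., 257., 200., 320.]), 0.95), (array([291., 187., 402., 279.]), 0.51)]), ('top', [(array([415., 341., 519., 364.]), 0.71), (array([531., 268., 547., 275.]), 0.53)])]
spatula [('scene', [(array([405., 148., 510., 195.]), 0.95)]), ('top', [(array([ 77., 186., 197., 249.]), 0.62)])]
drive [('scene', [(array([239., 212., 257., 246.]), 0.63), (array([104., 294., 271., 432.]), 0.33)]), ('top', [(array([356., 309., 373., 332.]), 0.54)])]
```

View pics/disp_top.png

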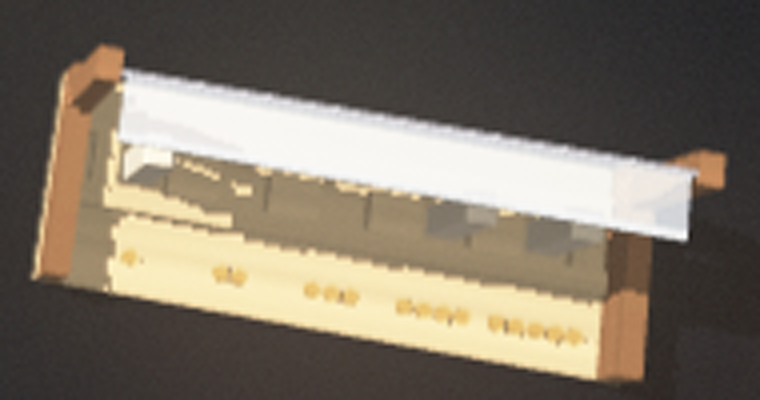

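View pics/disp_sc.png

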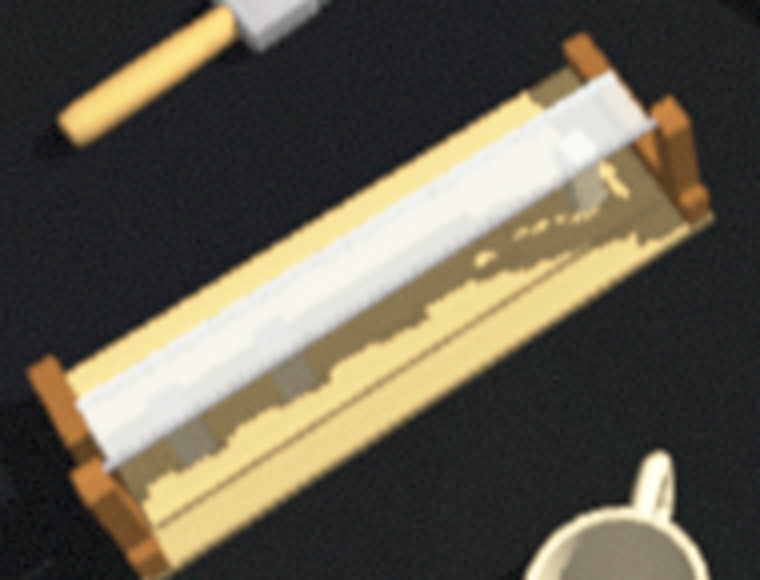

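View pics/wh_top.png

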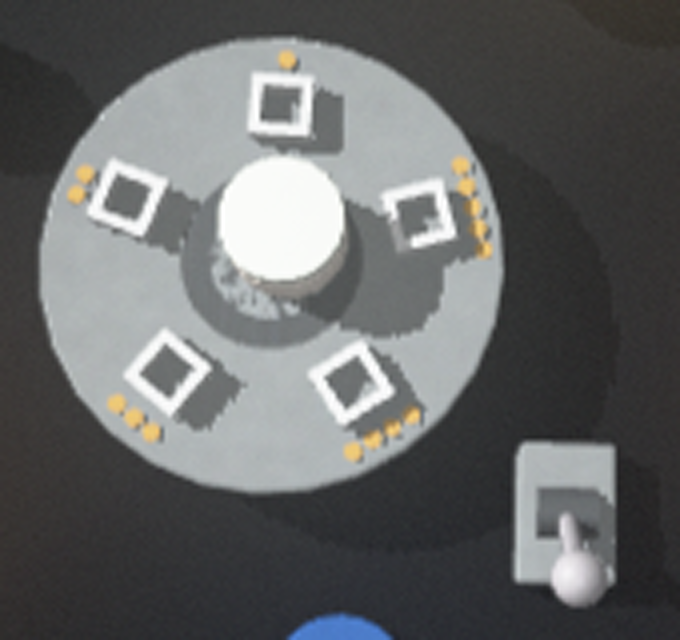

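```bash
cat > fit.py <<'E'
from h import *
def fitpose(pts,x0):
    # pts: (cam, uv, local xyz) ; params x,y,yaw
    def f(p):
        c,s=np.cos(p[2]),np.sin(p[2]); out=[]
        for cam,uv,l in pts:
            w=[p[0]+c*l[0]-s*l[1],p[1]+s*l[0]+c*l[1],l[2]]
            out+=list(proj(cam,w)[0]-uv)
        return np.array(out)
    r=least_squares(f,x0,loss='soft_l1'); return r.x,f(r.x).reshape(-1,2)
E
python3 - <<'E'
from fit import *
C={n:shot(n) for n in("scene","top")}
t=lambda x,y:np.array([400+x/4,210+y/4]); s=lambda x,y:np.array([95+x/4,285+y/4])
T,S=C["top"],C["scene"]
w=lambda x,y:np.array([220+x/4,180+y/4])
hp=[(281,104),(128,199),(168,371),(351,381),(418,213)]
P=[(T,w(*h),[.075*np.cos(np.radians(72*i)),.075*np.sin(np.radians(72*i)),.074]) for i,h in enumerate(hp)]
x,r=fitpose(P,[.56,.13,0]);print("wheel top",x.round(4),r.round(1).tolist())
# scene holders by nearest from scene image centre tops
sp=[(376,247),(382,212),(342,197),(311,219),(330,252)]
Ps=[(S,np.array(h),[.075*np.cos(np.radians(72*i)),.075*np.sin(np.radians(72*i)),.074]) for i,h in enumerate(sp)]
x2,r=fitpose(Ps,x);print("scene",x2.round(4),r.round(1).tolist())
D=[(T,t(122,70),[.024,.134,.087]),(T,t(695,175),[.024,-.134,.087]),(T,t(120,145),[-.008,.134,.087]),(T,t(688,240),[-.008,-.134,.087])]
x,r=fitpose(D,[.54,-.27,0]);print("disp top",x.round(4),r.round(1).tolist())
E_=[(S,s(655,125),[.024,.134,.087]),(S,s(108,468),[.024,-.134,.087]),(S,s(612,72),[-.008,.134,.087]),(S,s(78,403),[-.008,-.134,.087])]
x2,r=fitpose(E_,[.54,-.27,0]);print("disp sc",x2.round(4),r.round(1).tolist())
x3,r=fitpose(D+E_,[.54,-.27,0]);print("both",x3.round(4),r.round(1).tolist())
a=back(T,t(130,257),.008);b=back(T,t(537,330),.008)
d=a-b;print("studs",a,b,np.linalg.norm(d),np.arctan2(-d[0],d[1]),(a+b)/2)
g=back(T,t(337,296-0),.008);print("3stud",g)
E
```

```text
wheel top [ 0.5615  0.1342 -0.0521] [[-0.2, -0.1], [-0.3, -0.3], [-0.0, 0.1], [0.3, 0.1], [0.2, 0.2]]
scene [ 0.567   0.1339 -0.0589] [[-1.5, -0.3], [-2.0, 0.6], [0.4, 0.0], [1.1, 0.6], [0.9, -0.6]]
disp top [ 0.5401 -0.2717 -0.1747] [[1.5, 1.7], [-0.8, -0.2], [-0.1, -1.0], [-0.1, 0.1]]
disp sc [ 0.5436 -0.27   -0.1804] [[-1.2, -0.1], [0.7, -1.0], [0.1, 0.8], [0.0, 0.4]]
both [ 0.5421 -0.2707 -0.1804] [[1.1, 0.2], [-1.4, -0.8], [-0.7, -2.5], [-0.9, -0.6], [-2.0, -0.3], [-0.1, -1.3], [-0.7, 0.5], [-0.8, 0.1]]
studs [ 0.51099672 -0.16025034  0.008     ] [ 0.47442766 -0.36535493  0.008     ] 0.20833912037138524 -0.1764406644090519 [ 0.49271219 -0.26280264  0.008     ]
3stud [ 0.49134783 -0.2650009   0.008     ]
```

```bash
python3 - <<'E'
from h import *
C={n:shot(n) for n in("scene","top")}
crop(C["scene"],280,140,430,290,4,"pics/wh_sc.png")
for n in C:
  for nm in ["holder1","bar1","flap","mat","jar"]:
    print(n,nm,[(np.round(d["extent"],1).tolist(),round(d["conf"],2)) for d in bot.look_for(nm,n)])
  print([(np.round(d["point"],1).tolist(),round(d["conf"],2)) for d in bot.spot_point("holder1",n)],[(np.round(d["point"],1).tolist(),round(d["conf"],2)) for d in bot.spot_point("drive_tip",n)])
E
```

```text
scene holder1 [([110.9, 254.7, 199.1, 322.2], 0.72), ([291.0, 186.5, 402.7, 277.7], 0.66)]
scene bar1 [([162.1, 371.9, 174.2, 386.8], 0.56), ([237.7, 323.8, 245.9, 335.6], 0.52)]
scene flap [([111.7, 303.5, 258.3, 400.1], 0.97)]
scene mat [([355.9, 145.0, 406.2, 180.8], 0.8)]
scene jar [([334.5, 211.3, 364.7, 243.5], 0.9), ([237.6, 213.2, 256.4, 247.6], 0.66)]
[([310.4, 226.4], 0.68), ([372.8, 247.4], 0.66), ([379.1, 215.9], 0.65), ([327.9, 255.1], 0.65), ([341.8, 201.7], 0.62)] [([242.9, 219.9], 0.7)]
top holder1 [([230.4, 188.5, 347.0, 305.0], 0.98)]
top bar1 [([431.3, 245.4, 446.2, 253.7], 0.67), ([506.4, 261.9, 525.0, 271.6], 0.65), ([532.3, 263.8, 551.6, 274.5], 0.55)]
top flap [([429.1, 228.8, 573.2, 268.8], 0.72), ([288.2, 336.6, 323.6, 371.5], 0.62)]
top mat [([143.8, 271.7, 201.9, 324.4], 0.64), ([72.6, 186.1, 198.1, 248.0], 0.25)]
top jar [([273.1, 222.0, 304.5, 255.8], 0.88), ([228.5, 189.0, 346.1, 301.6], 0.68)]
[([290.7, 206.8], 0.97), ([323.9, 237.8], 0.91), ([466.4, 353.1], 0.66)] [([362.9, 323.2], 0.71)]
```

View pics/wh_sc.png

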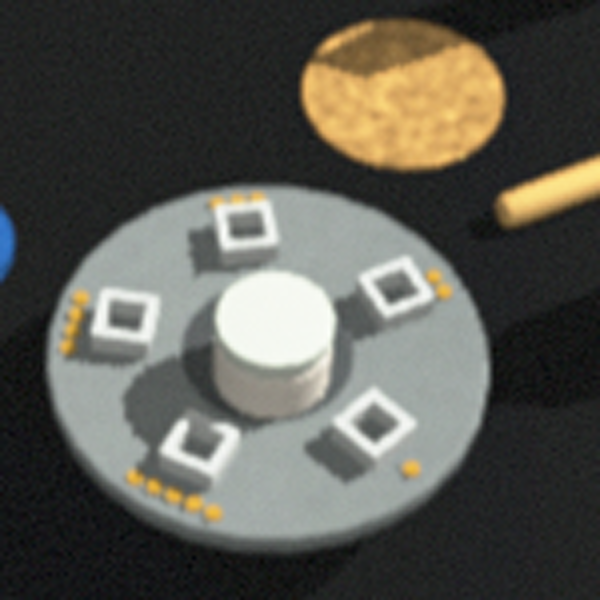

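```bash
python3 - <<'E'
from fit import *
C={n:shot(n) for n in("scene","top")}
T,S=C["top"],C["scene"]
w=lambda x,y:np.array([220+x/4,180+y/4]); v=lambda x,y:np.array([280+x/4,140+y/4])
L=[[.075*np.cos(np.radians(72*i)),.075*np.sin(np.radians(72*i)),.074] for i in range(5)]
hp=[(281,104),(128,199),(168,371),(351,381),(418,213)]
hs=[(376,421),(397,287),(245,225),(125,316),(200,446)]
P=[(T,w(*h),l) for h,l in zip(hp,L)]; Q=[(S,v(*h),l) for h,l in zip(hs,L)]
for nm,p in(("top",P),("sc",Q),("both",P+Q)):
    x,r=fitpose(p,[.56,.13,0]);print(nm,x.round(4),r.round(1).tolist())
# jar top & mat centres via region ellipse
for nm,zz in(("mat",.002),("jar",.106)):
  for n in C:
    r=bot.cut_out(nm,n)[0]; m=r["region"].astype(np.uint8)
    cs=max(cv2.findContours(m,0,1)[0],key=cv2.contourArea)
    e=cv2.fitEllipse(cs); print(nm,n,np.round(e[0],1),np.round(e[1],1),back(C[n],e[0],zz).round(4),round(r["conf"],2))
# jar top circle by hand
print("jartop", back(T,w(281,217),.106).round(4), back(S,v(275,322),.106).round(4))
print("tip",tri(S,[242.9,218.5],T,[364.5,324.0]), "pivot? block centre", back(T,w(566,505),.03), back(T,w(568,515),.03))
dump=[]
o=np.array([.5415,-.2710]);yaw=-.1765
for n,c in C.items():
    im=c["color"].copy()
    R2=np.array([[np.cos(yaw),-np.sin(yaw)],[np.sin(yaw),np.cos(yaw)]])
    def W(l): return np.r_[o+R2@np.array(l[:2]),l[2]]
    big=cv2.resize(im,None,fx=4,fy=4,interpolation=cv2.INTER_CUBIC)
    def poly(pts,col):
        q=np.array([(proj(c,W(p))[0]+.5)*4-.5 for p in pts]); cv2.polylines(big,[np.round(q).astype(int)],True,col,1,cv2.LINE_AA)
    for i in range(5):
        y=.104-.052*i
        poly([[-.013,y-.013,.008],[.013,y-.013,.008],[.013,y+.013,.008],[-.013,y+.013,.008]],(0,255,0))
        if i in(0,3,4):
            for z in(.006,.056): poly([[-.008,y-.008,z],[.008,y-.008,z],[.008,y+.008,z],[-.008,y+.008,z]],(0,0,255))
    poly([[-.008,-.134,.087],[.024,-.134,.087],[.024,.134,.087],[-.008,.134,.087]],(255,0,0))
    b=(400,210,590,310) if n=="top" else (95,285,285,430)
    cv2.imwrite(f"pics/ov_{n}.png",big[b[1]*4:b[3]*4,b[0]*4:b[2]*4])
E
```

```text
top [ 0.5615  0.1342 -0.0521] [[-0.2, -0.1], [-0.3, -0.3], [-0.0, 0.1], [0.3, 0.1], [0.2, 0.2]]
sc [ 0.5646  0.1341 -0.0502] [[-0.1, 0.5], [-0.3, -0.1], [0.0, 0.1], [0.0, 0.2], [0.3, -0.8]]
both [ 0.5629  0.1343 -0.052 ] [[-0.3, -0.8], [-0.4, -1.0], [-0.1, -0.7], [0.2, -0.6], [0.1, -0.5], [-0.8, -0.0], [-0.8, -0.5], [-0.5, -0.4], [-0.5, -0.4], [-0.3, -1.4]]
mat scene [380.3 162.9] [35.6 47.5] [0.4664 0.3686 0.002 ] 0.63
mat top [174.7 296.9] [55.9 60. ] [0.4628 0.3694 0.002 ] 0.89
jar scene [347.9 225.5] [29.6 36.8] [0.583  0.1139 0.106 ] 0.91
jar top [290.6 236.9] [31.4 35.4] [0.5665 0.1255 0.106 ] 0.7
jartop [0.5716 0.1262 0.106 ] [0.576  0.1244 0.106 ]
tip (array([ 0.40768176, -0.01101949,  0.09117244]), np.float64(0.3322378950618088)) pivot? block centre [ 0.44358107 -0.011581    0.03      ] [ 0.43868553 -0.01250002  0.03      ]
```

View pics/ov_top.png

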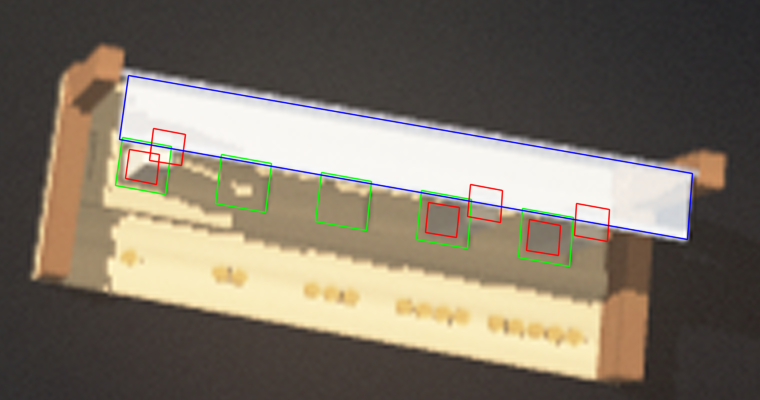

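View pics/ov_scene.png

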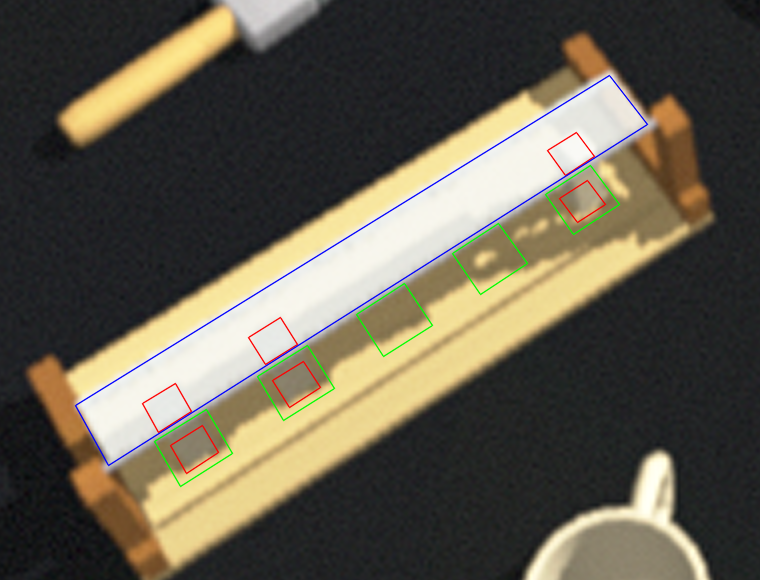

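```bash
cat > go.py <<'E'
import sys
from h import *
# python3 go.py x y z yawdeg : yaw of jaw axis (tool x), modulo 180
def plan(t,yaw,quiet=False):
    o=bot.get_obs(); p=np.array(o["eef_pos"]);M=R.from_quat(o["tool_rot"]).as_matrix()
    best=None
    for k in(0,180):
        a=np.radians(yaw+k); X=np.array([np.cos(a),np.sin(a),0]);Y=np.array([0,0,-1.]);T=np.c_[X,Y,np.cross(X,Y)]
        rv=R.from_matrix(M.T@T).as_rotvec(degrees=True)
        if best is None or np.linalg.norm(rv)<np.linalg.norm(best[0]): best=(rv,T)
    rv,T=best
    sh=T.T@(np.array(t)-p)*1000; sh0=M.T@(np.array(t)-p)*1000
    print("pos",p.round(4),"yaw",np.degrees(np.arctan2(M[1,0],M[0,0])).round(1),"approach",M[:,1].round(3),"t",round(o["clock"],2),"w",round(o["grip_width"],4),"F",np.round(o["ft_force"],1),"q",np.round(o["joint_pos"],2))
    print("turn",rv.round(2),"n",np.ceil(np.linalg.norm(rv)/10.5),"| then shift",sh.round(1),"n",np.ceil(np.linalg.norm(sh)/60),"| per60",(sh/np.ceil(np.linalg.norm(sh)/60)).round(1)," | unrotated shift",sh0.round(1))
if __name__=="__main__":
    a=[float(v) for v in sys.argv[1:]]; plan(a[:3],a[3])
E
for y in -45 0 15 45; do python3 go.py .5735 .1253 .231 $y; done
```

```text
pos [ 0.1557 -0.4751  0.2313] yaw -71.9 approach [-0.  0. -1.] t 3.7 w 0.0853 F [ 0.2 -0.   0.2] q [-1.25  0.24  0.    1.34 -0.    1.57]
turn [ -0.   -26.85  -0.  ] n 3.0 | then shift [-1.291e+02  3.000e-01  7.199e+02] n 13.0 | per60 [-9.9  0.  55.4]  | unrotated shift [-4.404e+02  3.000e-01  5.840e+02]
pos [ 0.1557 -0.4751  0.2313] yaw -71.9 approach [-0.  0. -1.] t 3.7 w 0.0853 F [ 0.2 -0.   0.2] q [-1.25  0.24  0.    1.34 -0.    1.57]
turn [ -0.   -71.85  -0.  ] n 7.0 | then shift [4.178e+02 3.000e-01 6.004e+02] n 13.0 | per60 [32.1  0.  46.2]  | unrotated shift [-4.404e+02  3.000e-01  5.840e+02]
pos [ 0.1557 -0.4751  0.2313] yaw -71.9 approach [-0.  0. -1.] t 3.7 w 0.0853 F [ 0.2 -0.   0.2] q [-1.25  0.24  0.    1.34 -0.    1.57]
turn [ -0.   -86.85  -0.  ] n 9.0 | then shift [5.589e+02 3.000e-01 4.718e+02] n 13.0 | per60 [43.   0.  36.3]  | unrotated shift [-4.404e+02  3.000e-01  5.840e+02]
pos [ 0.1557 -0.4751  0.2313] yaw -71.9 approach [-0.  0. -1.] t 3.7 w 0.0853 F [ 0.2 -0.   0.2] q [-1.25  0.24  0.    1.34 -0.    1.57]
turn [ 0.   63.15 -0.  ] n 7.0 | then shift [-7.199e+02  3.000e-01 -1.291e+02] n 13.0 | per60 [-55.4   0.   -9.9]  | unrotated shift [-4.404e+02  3.000e-01  5.840e+02]
```

```bash
python3 -m inch '0 -9.65 0 0 0 0 0;0 -9.65 0 0 0 0 0;0 -9.65 0 0 0 0 0;0 -9.65 0 0 0 0 0;0 -9.65 0 0 0 0 0;0 -9.65 0 0 0 0 0;0 -9.65 0 0 0 0 0;0 -9.65 0 0 0 0 0;0 -9.65 0 0 0 0 0'
python3 -m inch '0 0 0 43 0 36.3 0;0 0 0 43 0 36.3 0;0 0 0 43 0 36.3 0;0 0 0 43 0 36.3 0;0 0 0 43 0 36.3 0;0 0 0 43 0 36.3 0;0 0 0 43 0 36.3 0;0 0 0 43 0 36.3 0;0 0 0 43 0 36.3 0;0 0 0 43 0 36.3 0;0 0 0 43 0 36.3 0;0 0 0 43 0 36.3 0'
python3 go.py .5735 .1253 .14 15
```

```text
clock: 4.82
eef_pos: [0.1557, -0.4751, 0.2313]
tool_rot: [-0.701, -0.094, 0.094, 0.701]
ft_force: [-0.3, -0.3, 0.4]
grip_width: 0.0855
clock: 6.32
eef_pos: [0.5424, 0.0809, 0.2314]
tool_rot: [0.701, 0.093, -0.092, -0.701]
ft_force: [0.6, -1.0, 0.7]
grip_width: 0.0854
pos [0.5424 0.0809 0.2314] yaw 15.0 approach [ 0.001 -0.    -1.   ] t 6.33 w 0.0854 F [ 0.6 -1.   0.7] q [ 0.15  0.34  0.14  1.37 -0.    1.46]
turn [0.02 0.02 0.03] n 1.0 | then shift [41.5 91.4 34.8] n 2.0 | per60 [20.8 45.7 17.4]  | unrotated shift [41.5 91.4 34.8]
```

```bash
python3 -m inch '0 0 0 20.8 45.7 17.4 0;0 0 0 20.8 45.7 17.4 0;0 0 0 0 0 0 0'
python3 - <<'E'
from h import *
c=shot("scene"); crop(c,260,120,430,300,4,"pics/jar1.png")
c=shot("top"); crop(c,200,150,390,300,4,"pics/jar1t.png")
E
python3 go.py .5735 .1253 .068 15
```

```text
clock: 6.7
eef_pos: [0.57, 0.1245, 0.1351]
tool_rot: [0.701, 0.09, -0.096, -0.701]
ft_force: [-0.8, -0.7, 0.8]
grip_width: 0.0854
pos [0.5723 0.1234 0.14  ] yaw 15.0 approach [-0.001 -0.001 -1.   ] t 6.8 w 0.0853 F [-0.9  0.5 -0.1] q [ 0.21  0.46  0.08  1.19 -0.    1.52]
turn [ 0.02  0.02 -0.07] n 1.0 | then shift [ 1.6 72.   1.6] n 2.0 | per60 [ 0.8 36.   0.8]  | unrotated shift [ 1.7 72.   1.6]
```

View pics/jar1.png

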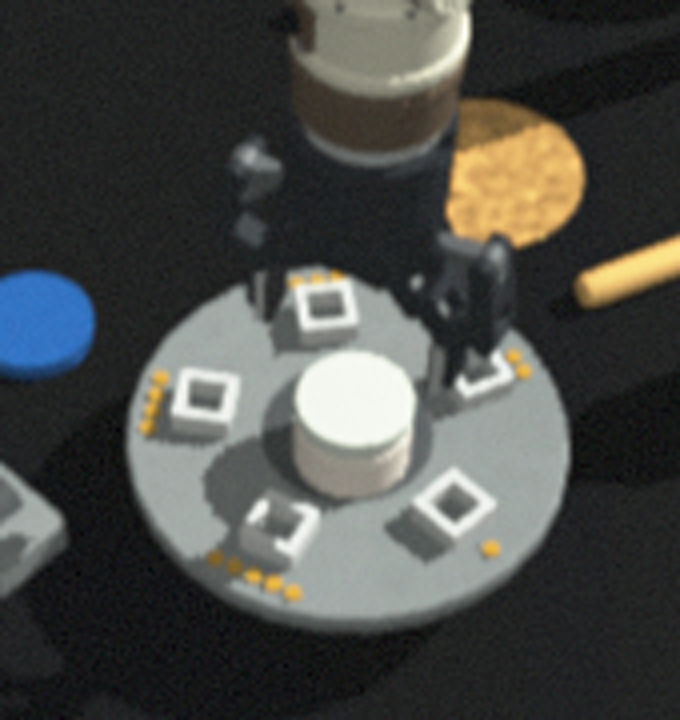

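View pics/jar1t.png

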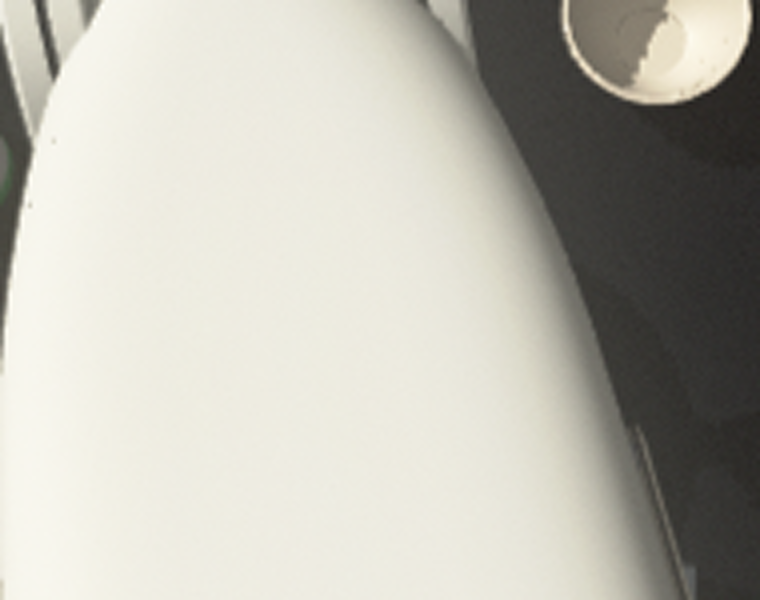

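```bash
python3 -m inch '0 0 0 0.8 36 0.8 0;0 0 0 0.8 36 0.8 0;0 0 0 0 0 0 0'
python3 -m inch '0 0 0 0 0 0 1;0 0 0 0 0 0 1;0 0 0 0 0 0 1;0 0 0 0 0 0 1;0 0 0 0 0 0 1;0 0 0 0 0 0 1;0 0 0 0 0 0 1;0 0 0 0 0 0 1'
python3 go.py .5735 .1253 .2 15
```

```text
clock: 7.18
eef_pos: [0.5724, 0.1243, 0.0677]
tool_rot: [0.701, 0.091, -0.093, -0.701]
ft_force: [-0.5, -0.4, -0.9]
grip_width: 0.0856
clock: 8.18
eef_pos: [0.5755, 0.1255, 0.0713]
tool_rot: [0.701, 0.094, -0.09, -0.701]
ft_force: [-1.6, -0.5, 7.1]
grip_width: 0.0582
pos [0.5755 0.1255 0.0713] yaw 15.0 approach [ 0.005  0.    -1.   ] t 8.18 w 0.0582 F [-1.6 -0.5  7.1] q [ 0.21  0.52 -0.01  1.03 -0.    1.52]
turn [ 0.05 -0.02  0.28] n 1.0 | then shift [  -2.  -128.7    0.4] n 3.0 | per60 [ -0.7 -42.9   0.1]  | unrotated shift [  -1.4 -128.7    0.3]
```

```bash
python3 -m inch '0 0 0 0 -20 0 1;0 0 0 0 -50 0 1;0 0 0 0 -50 0 1;0 0 0 0 0 0 1'
python3 go.py .4645 .369 .191 15
```

```text
clock: 8.68
eef_pos: [0.5774, 0.1263, 0.1946]
tool_rot: [-0.701, -0.097, 0.088, 0.701]
ft_force: [-0.3, 0.5, -2.5]
grip_width: 0.0581
pos [0.5774 0.1263 0.1946] yaw 15.0 approach [ 0.012  0.003 -1.   ] t 8.68 w 0.0581 F [-0.3  0.5 -2.5] q [ 0.22  0.43  0.18  1.31 -0.    1.52]
turn [ 0.04 -0.    0.73] n 1.0 | then shift [-46.2   3.6 263.7] n 5.0 | per60 [-9.2  0.7 52.7]  | unrotated shift [-46.3   2.8 263.7]
```

```bash
python3 -m inch '0 0 0 -9.2 0 52.7 1;0 0 0 -9.2 0 52.7 1;0 0 0 -9.2 0 52.7 1;0 0 0 -9.2 0 52.7 1;0 0 0 -9.2 0 52.7 1;0 0 0 0 0 0 1;0 0 0 0 0 0 1'
python3 -m inch '0 0 0 0 50 0 1;0 0 0 0 50 0 1;0 0 0 0 50 0 1;0 0 0 0 0 0 1;0 0 0 0 0 0 1'
python3 go.py .4645 .369 .0145 15
```

```text
clock: 9.55
eef_pos: [0.4606, 0.3678, 0.1872]
tool_rot: [0.701, 0.092, -0.093, -0.701]
ft_force: [0.2, 0.5, -2.2]
grip_width: 0.0585
clock: 10.18
eef_pos: [0.4627, 0.368, 0.0396]
tool_rot: [-0.701, -0.092, 0.091, 0.701]
ft_force: [0.1, -0.0, -0.5]
grip_width: 0.0579
pos [0.4627 0.368  0.0396] yaw 14.9 approach [ 0.002  0.001 -1.   ] t 10.18 w 0.0579 F [ 0.1 -0.  -0.5] q [ 0.67  0.56 -0.04  0.97 -0.    1.98]
turn [-0.04 -0.09  0.12] n 1.0 | then shift [ 2.  25.1  0.5] n 1.0 | per60 [ 2.  25.1  0.5]  | unrotated shift [ 2.  25.1  0.5]
```

```bash
python3 -m inch '0 0 0 1 12 0 1;0 0 0 1 11 0 1;0 0 0 0 3 0 1;0 0 0 0 0 0 1'
python3 -m inch '0 0 0 0 0 0 0;0 0 0 0 0 0 0;0 0 0 0 0 0 0;0 0 0 0 0 0 0;0 0 0 0 0 0 0;0 0 0 0 0 0 0'
python3 -m inch '0 0 0 0 -40 0 0;0 0 0 0 -50 0 0;0 0 0 0 -50 0 0;0 0 0 0 -50 0 0;0 0 0 0 0 0 0'
python3 go.py .42 -.17 .21 15
```

```text
clock: 10.68
eef_pos: [0.4634, 0.3689, 0.0134]
tool_rot: [-0.701, -0.093, 0.092, 0.701]
ft_force: [-2.0, -2.8, 5.6]
grip_width: 0.0581
clock: 11.42
eef_pos: [0.463, 0.3686, 0.0118]
tool_rot: [0.701, 0.092, -0.092, -0.701]
ft_force: [-0.4, -0.2, 0.6]
grip_width: 0.0855
clock: 12.05
eef_pos: [0.4654, 0.3706, 0.2075]
tool_rot: [-0.699, -0.096, 0.089, 0.703]
ft_force: [-0.2, 0.2, 0.1]
grip_width: 0.0854
pos [0.4654 0.3706 0.2075] yaw 15.0 approach [ 0.008  0.007 -1.   ] t 12.05 w 0.0854 F [-0.2  0.2  0.1] q [0.67 0.43 0.22 1.34 0.   1.98]
turn [-0.25 -0.    0.56] n 1.0 | then shift [-183.8   -2.5 -510.4] n 10.0 | per60 [-18.4  -0.3 -51. ]  | unrotated shift [-183.7   -6.5 -510.4]
```

```bash
python3 -m inch '0 0 0 -18.4 0 -51 0;0 0 0 -18.4 0 -51 0;0 0 0 -18.4 0 -51 0;0 0 0 -18.4 0 -51 0;0 0 0 -18.4 0 -51 0;0 0 0 -18.4 0 -51 0;0 0 0 -18.4 0 -51 0;0 0 0 -18.4 0 -51 0;0 0 0 -18.4 0 -51 0;0 0 0 -18.4 0 -51 0'
python3 -m inch '0 -9.27 0 0 0 0 0.6;0 -9.27 0 0 0 0 0.6;0 -9.27 0 0 0 0 0.6;0 -9.27 0 0 0 0 0.6;0 -9.27 0 0 0 0 0.6;0 -9.27 0 0 0 0 0.6;0 -9.27 0 0 0 0 0.6;0 0 0 0 0 0 0.6'
python3 - <<'E'
from h import *
crop(shot("top"),0,0,640,480,1.25,"pics/t2.png")
c=shot("scene","pics/s2.png")
E
python3 go.py .5598 -.1686 .13 79.9
```

```text
clock: 13.3
eef_pos: [0.4163, -0.1731, 0.201]
tool_rot: [-0.701, -0.092, 0.093, 0.701]
ft_force: [2.4, -0.2, 0.6]
grip_width: 0.0854
clock: 14.3
eef_pos: [0.4167, -0.1713, 0.2009]
tool_rot: [-0.542, -0.453, 0.454, 0.543]
ft_force: [-0.5, -0.0, -0.2]
grip_width: 0.034
pos [ 0.4169 -0.1714  0.2013] yaw 79.7 approach [-0.001  0.    -1.   ] t 14.4 w 0.0343 F [-0.3  0.2 -0.5] q [-0.39  0.16 -0.17  1.24 -0.   -0.21]
turn [-0.07 -0.15  0.01] n 1.0 | then shift [  27.8   71.3 -140.2] n 3.0 | per60 [  9.3  23.8 -46.7]  | unrotated shift [  28.2   71.1 -140.2]
```

View pics/t2.png

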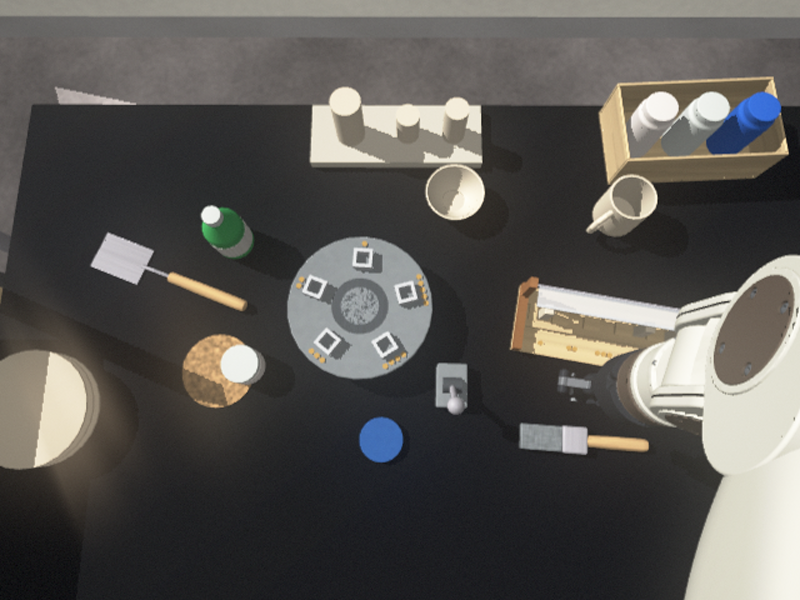

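View pics/s2.png

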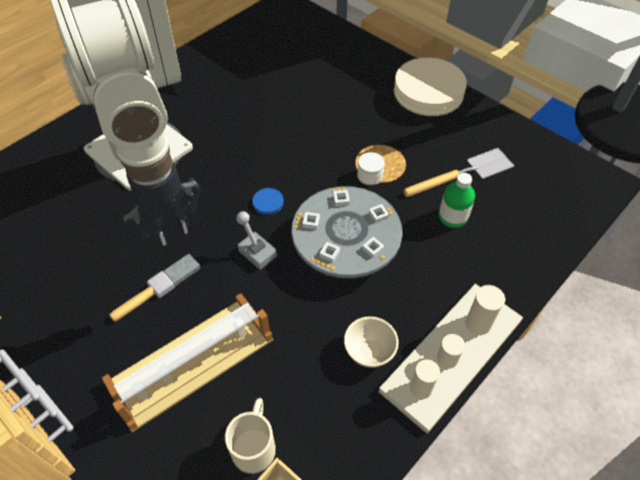

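```bash
python3 - <<'E'
from h import *
T=shot("top");S=shot("scene")
crop(T,130,240,250,350,5,"pics/jt3.png");crop(S,340,130,430,200,6,"pics/js3.png")
for n,c in(("top",T),("scene",S)):
    r=bot.cut_out("jar",n)[0]; e=r["extent"]; print(n,e,r["conf"])
    r=bot.spot_point("jar",n)[0]; print(back(c,r["point"],.002),r["conf"])
E
```

```text
top [174.7, 276.2, 212.9, 309.6] 0.87
[0.47199407 0.32484495 0.002     ] 0.55
scene [357.9, 150.7, 384.3, 184.5] 0.89
[0.47616428 0.31875132 0.002     ] 0.67
```

View pics/jt3.png

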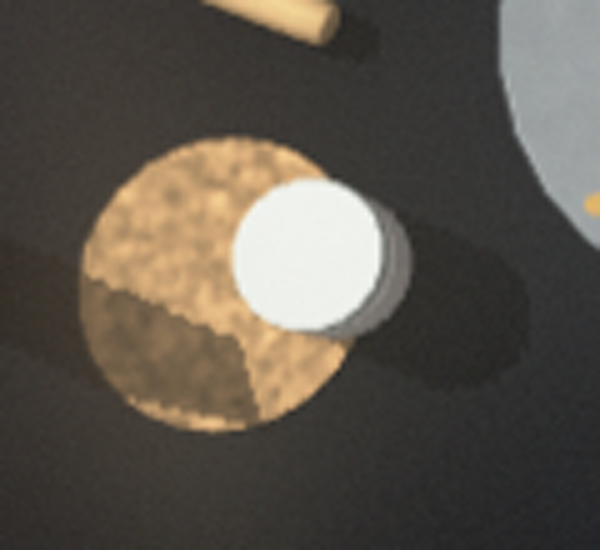

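View pics/js3.png

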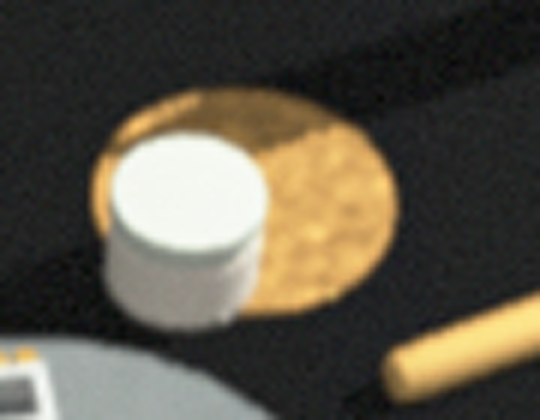

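```bash
python3 - <<'E'
from h import *
T=shot("top");S=shot("scene")
print(back(T,(191.3,290.8),.048),back(S,(371.2,161.8),.048),back(T,(130+215/5-.5,240+285/5-.5),.002),back(S,(340+245/6,130+200/6),.002))
E
python3 go.py .4745 .325 .12 79.9;python3 go.py .4745 .325 .12 15;python3 go.py .4745 .325 .12 45
```

```text
[0.47083869 0.32216571 0.048     ] [0.473648   0.32128288 0.048     ] [0.46357298 0.37391636 0.002     ] [0.46828168 0.36841788 0.002     ]
pos [ 0.4173 -0.1716  0.2019] yaw 79.9 approach [ 0. -0. -1.] t 14.8 w 0.0343 F [ 0.5 -0.4  1.2] q [-0.39  0.16 -0.17  1.24  0.   -0.21]
turn [ 0.   -0.03  0.  ] n 1.0 | then shift [498.9  81.9  30.8] n 9.0 | per60 [55.4  9.1  3.4]  | unrotated shift [498.9  81.9  31.1]
pos [ 0.4173 -0.1716  0.2019] yaw 79.9 approach [ 0. -0. -1.] t 14.8 w 0.0343 F [ 0.5 -0.4  1.2] q [-0.39  0.16 -0.17  1.24  0.   -0.21]
turn [ 0.   64.87  0.  ] n 7.0 | then shift [183.8  81.9 464.9] n 9.0 | per60 [20.4  9.1 51.7]  | unrotated shift [498.9  81.9  31.1]
pos [ 0.4173 -0.1716  0.2019] yaw 79.9 approach [ 0. -0. -1.] t 14.8 w 0.0343 F [ 0.5 -0.4  1.2] q [-0.39  0.16 -0.17  1.24  0.   -0.21]
turn [ 0.   34.87  0.  ] n 4.0 | then shift [391.6  81.9 310.7] n 9.0 | per60 [43.5  9.1 34.5]  | unrotated shift [498.9  81.9  31.1]
```

```bash
python3 -m inch '0 0 0 54.8 8 3.5 0;0 0 0 54.8 8 3.5 0;0 0 0 54.8 8 3.5 0;0 0 0 54.8 8 3.5 0;0 0 0 54.8 8 3.5 0;0 0 0 54.8 8 3.5 0;0 0 0 54.8 8 3.5 0;0 0 0 54.8 8 3.5 0;0 0 0 54.8 8 3.5 0;0 0 0 0 0 0 0;0 0 0 0 0 0 0'
python3 go.py .4725 .322 .013 79.9
```

```text
clock: 16.18
eef_pos: [0.4724, 0.3191, 0.1295]
tool_rot: [0.542, 0.454, -0.455, -0.542]
ft_force: [0.2, -0.3, 0.6]
grip_width: 0.0852
pos [0.4724 0.3191 0.1295] yaw 79.9 approach [-0.001 -0.001 -1.   ] t 16.18 w 0.0852 F [ 0.2 -0.3  0.6] q [ 0.59  0.44  0.02  1.15 -0.    0.77]
turn [-0.04  0.02 -0.08] n 1.0 | then shift [  2.8 116.5   0.4] n 2.0 | per60 [ 1.4 58.2  0.2]  | unrotated shift [  3.  116.5   0.3]
```

```bash
python3 -m inch '0 0 0 2.8 50 0 0;0 0 0 0 50 0 0;0 0 0 0 15 0 0;0 0 0 0 0 0 0;0 0 0 0 0 0 1;0 0 0 0 0 0 1;0 0 0 0 0 0 1;0 0 0 0 0 0 1;0 0 0 0 0 0 1;0 0 0 0 0 0 1;0 0 0 0 0 0 1'
python3 -m inch '0 0 0 0 -20 0 1;0 0 0 24 0 0 1;0 0 0 24 0 0 1;0 0 0 0 0 0 1;0 0 0 0 0 0 1'
python3 go.py .4645 .371 .0135 79.9
```

```text
clock: 17.55
eef_pos: [0.4753, 0.3231, 0.0177]
tool_rot: [0.543, 0.456, -0.452, -0.542]
ft_force: [-0.3, -1.6, 6.3]
grip_width: 0.0581
clock: 18.18
eef_pos: [0.4814, 0.369, 0.035]
tool_rot: [0.542, 0.454, -0.454, -0.542]
ft_force: [-0.1, -0.2, -2.6]
grip_width: 0.058
pos [0.4814 0.369  0.035 ] yaw 79.9 approach [-0.    -0.001 -1.   ] t 18.18 w 0.058 F [-0.1 -0.2 -2.6] q [ 0.65  0.59  0.01  0.99 -0.    0.83]
turn [-0.02  0.   -0.05] n 1.0 | then shift [-1.  21.5 17. ] n 1.0 | per60 [-1.  21.5 17. ]  | unrotated shift [-1.  21.5 17. ]
```

```bash
python3 -m inch '0 0 0 -1 0 17 1;0 0 0 0 9 0 1;0 0 0 0 9 0 1;0 0 0 0 0 0 1;0 0 0 0 0 0 0;0 0 0 0 0 0 0;0 0 0 0 0 0 0;0 0 0 0 0 0 0;0 0 0 0 0 0 0;0 0 0 0 0 0 0'
python3 -m inch '0 0 0 0 -40 0 0;0 0 0 0 -50 0 0;0 0 0 0 -50 0 0;0 0 0 0 -50 0 0;0 0 0 0 0 0 0'
python3 go.py .55 -.12 .19 79.9
```

```text
clock: 19.42
eef_pos: [0.4648, 0.3715, 0.0169]
tool_rot: [-0.542, -0.454, 0.454, 0.542]
ft_force: [0.4, -0.6, -0.7]
grip_width: 0.0853
clock: 20.05
eef_pos: [0.4672, 0.3734, 0.2125]
tool_rot: [0.542, 0.458, -0.45, -0.542]
ft_force: [0.2, 0.4, -0.1]
grip_width: 0.0856
pos [0.4672 0.3734 0.2125] yaw 79.9 approach [ 0.008  0.007 -1.   ] t 20.05 w 0.0856 F [ 0.2  0.4 -0.1] q [ 0.67  0.44  0.24  1.36 -0.    0.85]
turn [ 0.41 -0.    0.46] n 1.0 | then shift [-471.2   22.5 -168.1] n 9.0 | per60 [-52.4   2.5 -18.7]  | unrotated shift [-471.4   19.9 -167.9]
```

```bash
python3 -m inch '0 0 0 -52.4 2 -18.7 0.6;0 0 0 -52.4 2 -18.7 0.6;0 0 0 -52.4 2 -18.7 0.6;0 0 0 -52.4 2 -18.7 0.6;0 0 0 -52.4 2 -18.7 0.6;0 0 0 -52.4 2 -18.7 0.6;0 0 0 -52.4 2 -18.7 0.6;0 0 0 -52.4 2 -18.7 0.6;0 0 0 -52.4 2 -18.7 0.6;0 0 0 0 0 0 0.63;0 0 0 0 0 0 0.63'
python3 go.py .5598 -.1686 .13 79.9
python3 - <<'E'
from h import *
T=shot("top");S=shot("scene","pics/s4.png")
crop(T,130,240,250,350,5,"pics/jt4.png")
print(S["color"].shape)
E
```

```text
clock: 21.42
eef_pos: [0.547, -0.1221, 0.1878]
tool_rot: [-0.541, -0.453, 0.454, 0.543]
ft_force: [-0.3, 0.4, 0.7]
grip_width: 0.0319
pos [ 0.547  -0.1221  0.1878] yaw 79.9 approach [-0.002  0.001 -1.   ] t 21.43 w 0.0319 F [-0.3  0.4  0.7] q [-0.22  0.38  0.09  1.28  0.   -0.04]
turn [-0.13 -0.04  0.03] n 1.0 | then shift [-43.6  57.8 -20.8] n 2.0 | per60 [-21.8  28.9 -10.4]  | unrotated shift [-43.6  57.7 -20.9]
(480, 640, 3)
```

View pics/jt4.png

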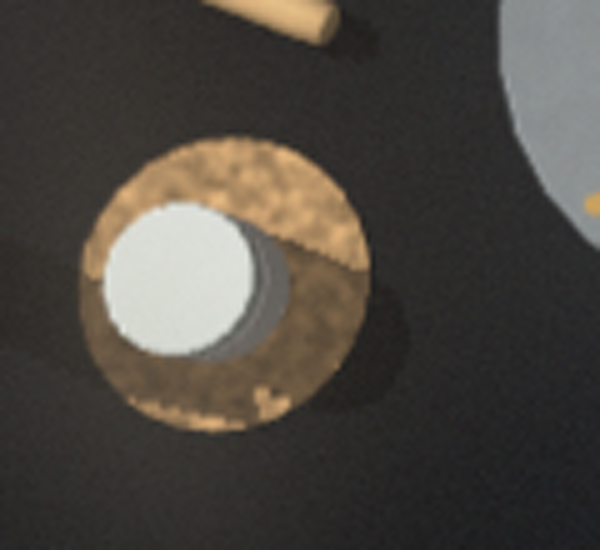

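View pics/s4.png

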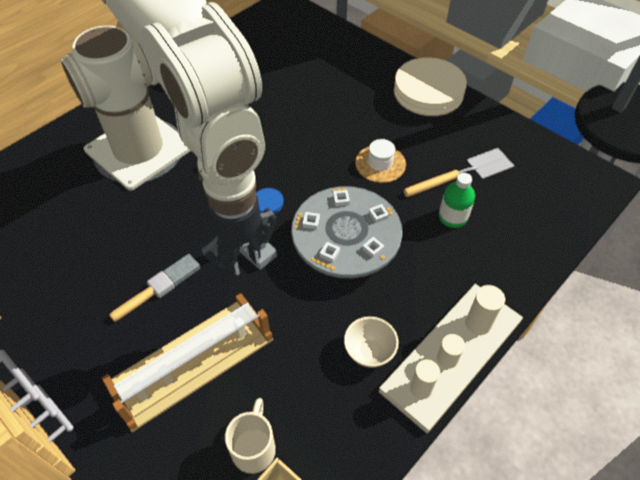

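```bash
python3 -m inch '0 0 0 -21.8 15 -10.4 0.63;0 0 0 -21.8 20 -10.4 0.63;0 0 0 0 22 0 0.63;0 0 0 0 0 0 0.63;0 0 0 0 0 0 0.63'
python3 go.py .5598 -.1686 .026 79.9
python3 - <<'E'
from h import *
T=shot("top");S=shot("scene")
crop(S,150,220,320,370,4.5,"pics/b1a.png")
E
```

```text
clock: 22.15
eef_pos: [0.5607, -0.1693, 0.1317]
tool_rot: [-0.542, -0.454, 0.454, 0.542]
ft_force: [0.1, -0.0, 0.5]
grip_width: 0.0317
pos [ 0.5607 -0.1693  0.1317] yaw 79.9 approach [-0.001  0.    -1.   ] t 22.15 w 0.0317 F [ 0.1 -0.   0.5] q [-0.29  0.47  0.07  1.17 -0.   -0.12]
turn [-0.03 -0.03 -0.  ] n 1.0 | then shift [  0.5 105.7   1. ] n 2.0 | per60 [ 0.3 52.8  0.5]  | unrotated shift [  0.5 105.7   0.9]
```

View pics/b1a.png

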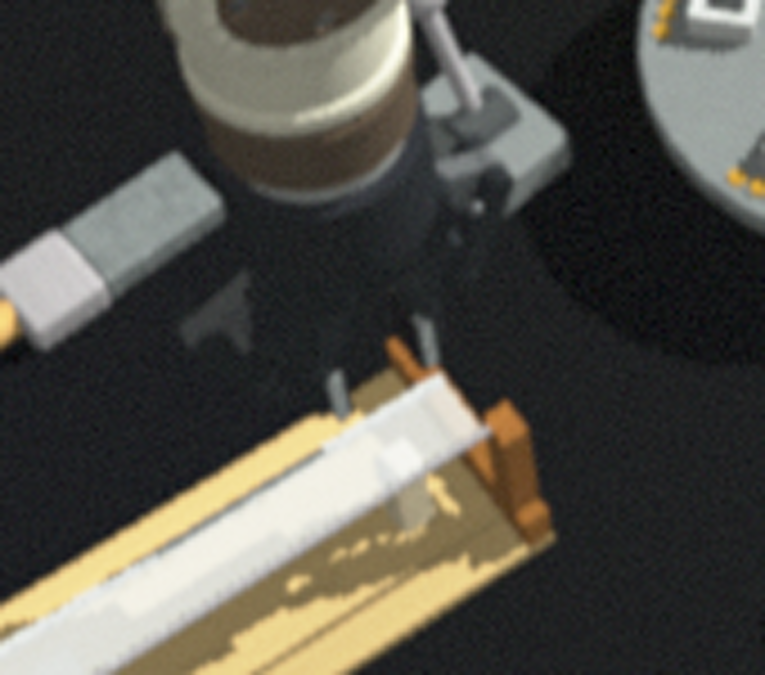

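```bash
python3 - <<'E'
from h import *
S=shot("scene")
crop(S,215,295,275,345,12,"pics/b1b.png")
T=cv2.imread("pics/top0.png"); cv2.imwrite("pics/b1c.png",cv2.resize(T[230:290,420:480],None,fx=10,fy=10,interpolation=cv2.INTER_CUBIC))
print(back(S,(240.2,321.3),.056),proj(S,[.5598,-.1686,.056]))
E
```

```text
[ 0.56140442 -0.16261559  0.056     ] [[237.25070372 322.85832002]]
```

View pics/b1b.png

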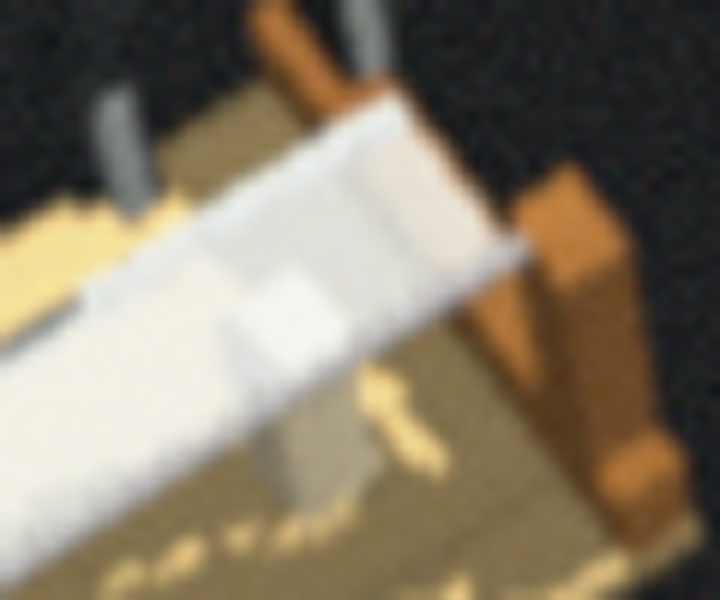

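View pics/b1c.png

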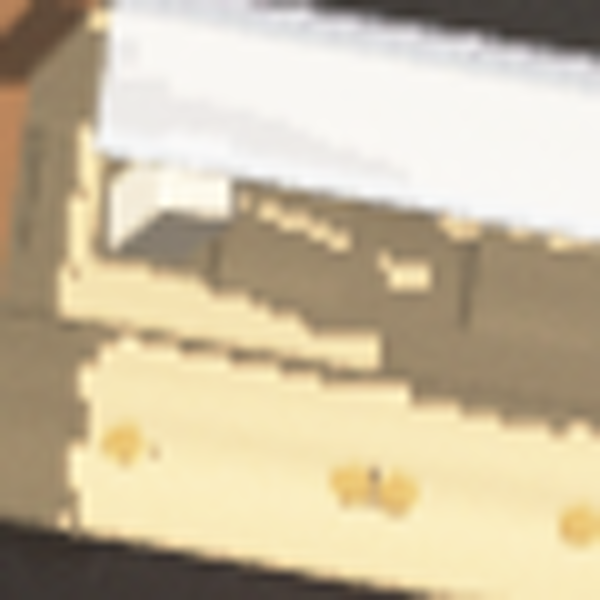

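```bash
python3 - <<'E'
from h import *
S=shot("scene");T=shot("top")
print(back(S,(238.8,321.7),.056))
a=back(T,(430.6,254.8),.006);b=back(T,(441.1,256.9),.006);print(a,b,np.linalg.norm(a-b))
yaw=-.1765;R2=np.array([[np.cos(yaw),-np.sin(yaw)],[np.sin(yaw),np.cos(yaw)]])
o=np.array([.5415,-.2710])
for p in(a,b,back(S,(238.8,321.7),.056)): print(((p[:2]-o)@R2).round(4))
print(np.r_[o+R2@[0,.104]])
E
```

```text
[ 0.56011504 -0.16498045  0.056     ]
[ 0.5520064  -0.15871985  0.006     ] [ 0.54765648 -0.18029688  0.006     ] 0.022011140101413203
[-0.0094  0.1124]
[-0.0099  0.0904]
[-0.0003  0.1076]
[ 0.55976084 -0.16861572]
```

```bash
python3 -m inch '0 0 0 1.5 20 1 0.66;0 0 0 0 20 0 0.66;0 0 0 0 15 0 0.66;0 0 0 0 10 0 0.66;0 0 0 0 0 0 0.66'
python3 - <<'E'
from h import *
S=shot("scene")
crop(S,150,220,320,370,4.5,"pics/b1d.png")
E
```

```text
clock: 23.02
eef_pos: [0.5587, -0.1669, 0.0662]
tool_rot: [-0.541, -0.453, 0.455, 0.543]
ft_force: [-2.4, 0.5, 0.3]
grip_width: 0.0291
```

View pics/b1d.png

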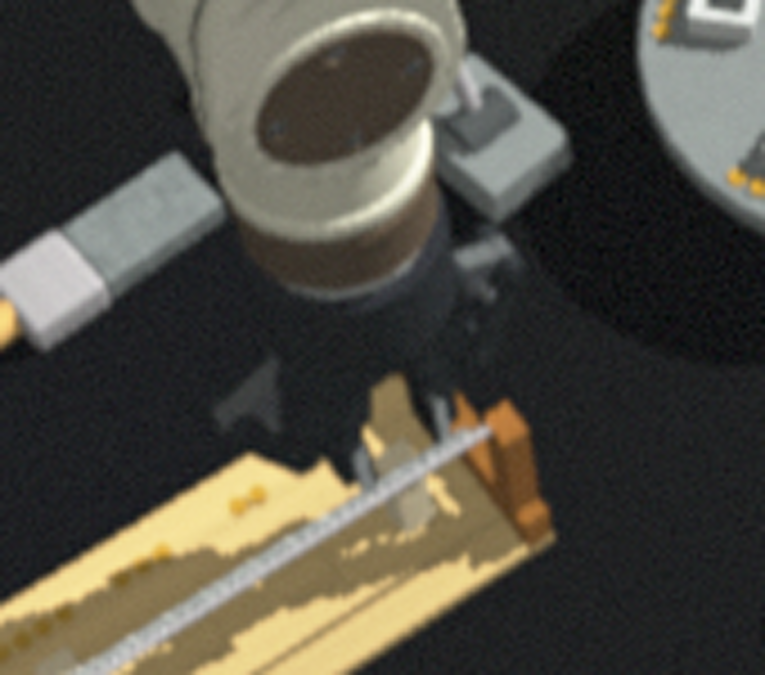

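```bash
python3 -m inch '0 0 0 0 14 -1 0.66;0 0 0 0 14 0 0.66;0 0 0 0 12 0 0.66;0 0 0 0 0 0 0.66'
python3 -m inch '0 0 0 0 0 0 1;0 0 0 0 0 0 1;0 0 0 0 0 0 1;0 0 0 0 0 0 1;0 0 0 0 0 0 1'
python3 - <<'E'
from h import *
S=shot("scene")
crop(S,150,220,320,370,4.5,"pics/b1e.png")
E
python3 go.py .5598 -.1686 .026 79.9
```

```text
clock: 23.58
eef_pos: [0.5588, -0.1669, 0.0246]
tool_rot: [-0.541, -0.453, 0.455, 0.544]
ft_force: [-4.0, -0.1, -3.4]
grip_width: 0.0292
clock: 24.2
eef_pos: [0.5608, -0.1674, 0.0269]
tool_rot: [-0.542, -0.454, 0.454, 0.542]
ft_force: [-3.2, 0.6, -2.5]
grip_width: 0.0152
pos [ 0.5608 -0.1674  0.0269] yaw 79.9 approach [-0.  0. -1.] t 24.25 w 0.0146 F [-2.8  0.9 -2.4] q [-0.29  0.57 -0.07  0.94  0.   -0.11]
turn [-0.01 -0.01  0.  ] n 1.0 | then shift [-1.4  0.9  0.8] n 1.0 | per60 [-1.4  0.9  0.8]  | unrotated shift [-1.4  0.9  0.8]
```

View pics/b1e.png

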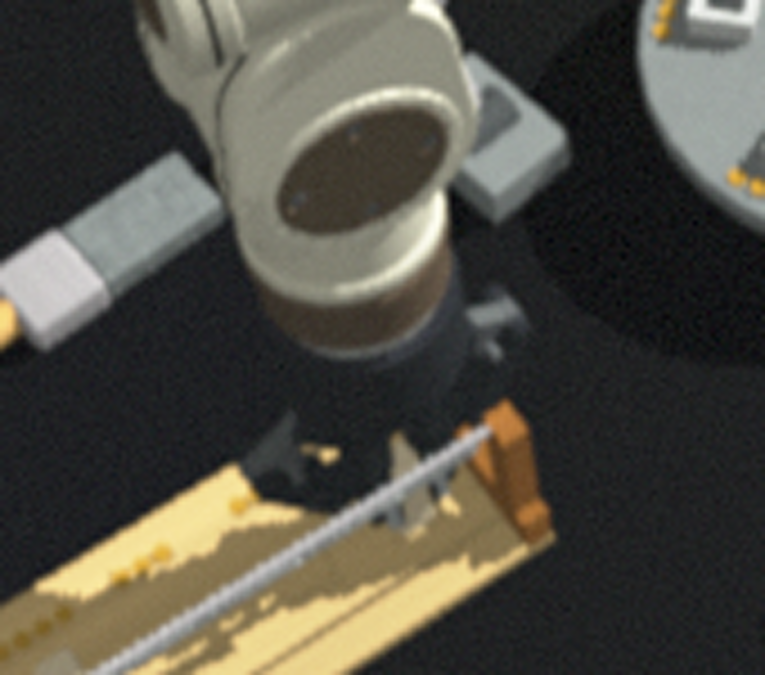

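```bash
python3 -m inch '0 0 0 0 -15 0 1;0 0 0 0 -25 0 1;0 0 0 0 -30 0 1;0 0 0 0 -35 0 1;0 0 0 0 -40 0 1;0 0 0 0 -20 0 1;0 0 0 0 0 0 1;0 0 0 0 0 0 1'
python3 - <<'E'
from h import *
S=shot("scene")
crop(S,150,220,320,370,4.5,"pics/b1f.png")
E
python3 go.py .5598 -.1686 .18 79.9
```

```text
clock: 25.25
eef_pos: [0.5613, -0.1675, 0.1922]
tool_rot: [0.543, 0.454, -0.454, -0.542]
ft_force: [-0.3, 0.7, -0.5]
grip_width: 0.0151
pos [ 0.5607 -0.1673  0.1914] yaw 79.9 approach [-0.  0. -1.] t 25.3 w 0.0151 F [ 0.2 -0.2 -0.6] q [-0.29  0.43  0.17  1.31  0.   -0.11]
turn [-0.02 -0.    0.01] n 1.0 | then shift [-1.4 11.4  0.7] n 1.0 | per60 [-1.4 11.4  0.7]  | unrotated shift [-1.4 11.4  0.7]
```

View pics/b1f.png

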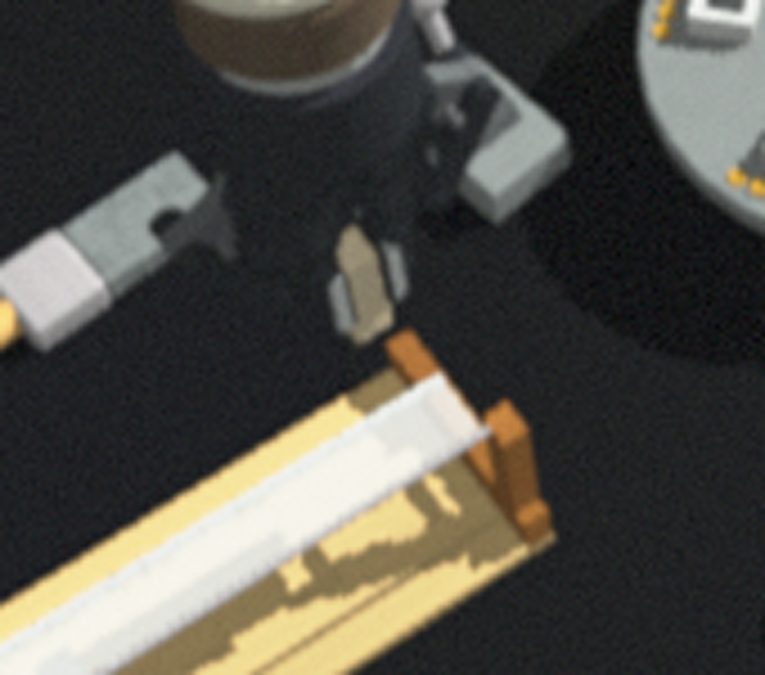

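```bash
cat > ov.py <<'E'
from h import *
# overlay bar model (held) using TCP and bottom offset
def barov(cam,off,fn,box,s,yaw=None,extra=None):
    c=shot(cam);o=bot.get_obs();p=np.array(o["eef_pos"]);M=R.from_quat(o["tool_rot"]).as_matrix()
    big=cv2.resize(c["color"],None,fx=s,fy=s,interpolation=cv2.INTER_CUBIC)
    def px(P): return np.round((proj(c,P)+.5)*s-.5).astype(int)
    for d in(off,off-.05):
        q=[p+M@np.array([a*.008,d,b*.008]) for a,b in((1,1),(1,-1),(-1,-1),(-1,1))]
        cv2.polylines(big,[px(q)],True,(0,0,255),1,cv2.LINE_AA)
    if extra is not None:
        wx,wy,th,i=extra; a=th+np.radians(72*(i-1)); e=np.array([np.cos(a),np.sin(a),0]);f=np.array([-e[1],e[0],0]);h=np.array([wx,wy,.074])+.075*e
        for k in(.010,.015):
            cv2.polylines(big,[px([h+k*(u*e+v*f) for u,v in((1,1),(1,-1),(-1,-1),(-1,1))])],True,(0,255,0),1,cv2.LINE_AA)
    x0,y0,x1,y1=[int(v*s) for v in box]; cv2.imwrite(fn,big[y0:y1,x0:x1])
E
python3 -c "
from ov import *
barov('scene',.0209,'pics/b1g.png',(200,260,270,310),10)"
python3 go.py .6379 .1304 .18 87
```

```text
pos [ 0.5605 -0.1672  0.1909] yaw 79.9 approach [-0.001  0.    -1.   ] t 25.35 w 0.0148 F [ 1.2  0.6 -0.5] q [-0.29  0.43  0.17  1.31  0.   -0.11]
turn [-0.08 -7.11  0.02] n 1.0 | then shift [301.3  10.9 -61.8] n 6.0 | per60 [ 50.2   1.8 -10.3]  | unrotated shift [306.6  11.  -24. ]
```

View pics/b1g.png

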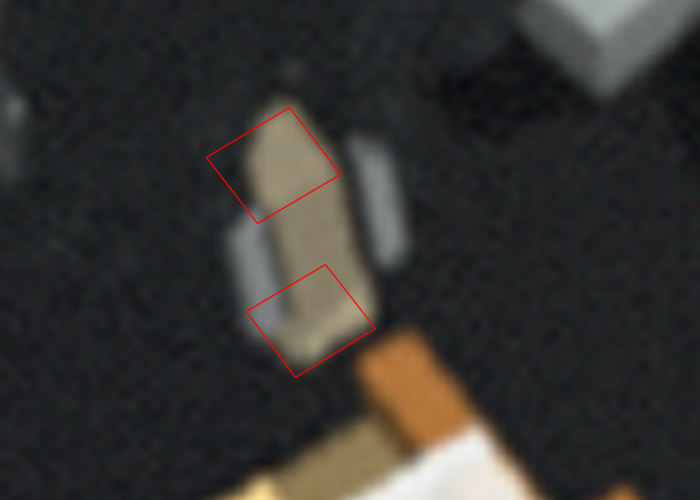

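```bash
python3 -m inch '0 -7.1 0 0 0 0 1;0 0 0 50.2 0 -10.3 1;0 0 0 50.2 0 -10.3 1;0 0 0 50.2 0 -10.3 1;0 0 0 50.2 0 -10.3 1;0 0 0 50.2 0 -10.3 1;0 0 0 50.2 0 -10.3 1;0 0 0 0 0 0 1;0 0 0 0 0 0 1'
python3 go.py .6379 .1304 .110 87
```

```text
clock: 26.48
eef_pos: [0.6378, 0.1299, 0.1905]
tool_rot: [-0.512, -0.486, 0.488, 0.513]
ft_force: [0.5, -0.9, 0.2]
grip_width: 0.0149
pos [0.6378 0.1299 0.1905] yaw 87.0 approach [-0.002 -0.001 -1.   ] t 26.48 w 0.0149 F [ 0.5 -0.9  0.2] q [ 0.2   0.57  0.39  1.4  -0.    0.25]
turn [-0.13  0.02 -0.06] n 1.0 | then shift [ 0.5 80.5 -0.1] n 2.0 | per60 [ 0.2 40.3 -0.1]  | unrotated shift [ 0.6 80.5 -0.3]
```

```bash
python3 -m inch '0 0 0 0.5 40 0 1;0 0 0 0 35 0 1;0 0 0 0 10 0 1;0 0 0 0 0 0 1;0 0 0 0 0 0 1'
python3 -c "
from ov import *
barov('scene',.0209,'pics/h1a.png',(330,205,405,265),10,extra=(.5646,.1341,-.051,1))
bot.camera('top');crop(shot('top'),240,160,340,260,6,'pics/h1t.png')"
python3 go.py .6379 .1304 .08 87
```

```text
clock: 27.1
eef_pos: [0.6397, 0.1303, 0.1089]
tool_rot: [0.514, 0.487, -0.486, -0.513]
ft_force: [1.0, 0.4, -0.0]
grip_width: 0.0148
pos [0.6394 0.1307 0.1086] yaw 87.0 approach [ 0.003  0.001 -1.   ] t 27.25 w 0.0149 F [-0.9 -0.1 -1.2] q [ 0.2   0.61  0.25  1.2  -0.    0.25]
turn [ 0.17 -0.02  0.04] n 1.0 | then shift [-0.4 28.6  1.5] n 1.0 | per60 [-0.4 28.6  1.5]  | unrotated shift [-0.4 28.6  1.6]
```

View pics/h1a.png

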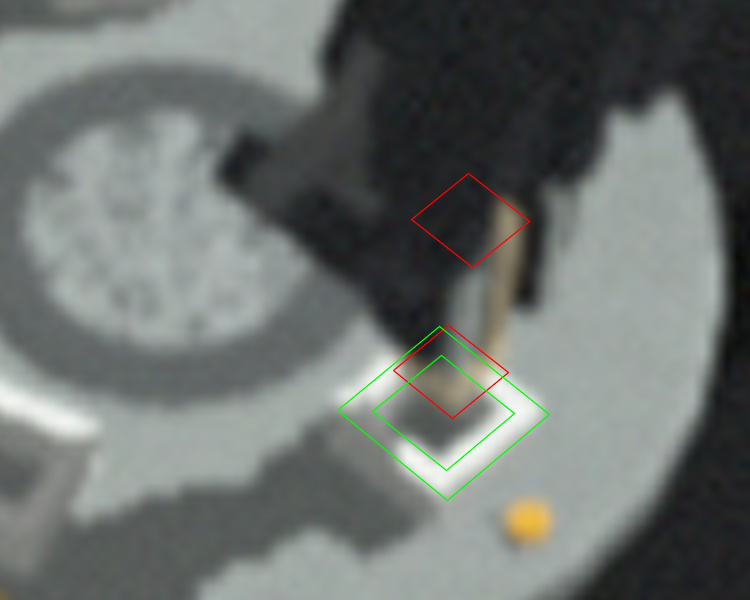

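View pics/h1t.png

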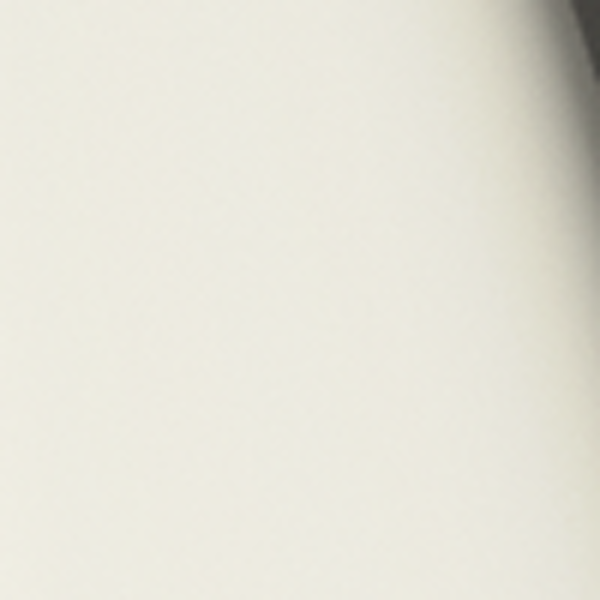

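```bash
python3 -m inch '0 10 0 0 0 0 1;0 10 0 0 0 0 1;0 10 0 0 0 0 1;0 10 0 0 0 0 1;0 10 0 0 0 0 1;0 10 0 0 0 0 1;0 10 0 0 0 0 1;0 10 0 0 0 0 1;0 10 0 0 0 0 1;0 0 0 0 0 0 1;0 0 0 0 0 0 1'
python3 -c "
from ov import *
barov('scene',.0209,'pics/h1b.png',(330,205,405,265),10,extra=(.5646,.1341,-.051,1))"
python3 go.py .6379 .1304 .08 -3
```

```text
clock: 28.62
eef_pos: [0.6386, 0.1308, 0.1074]
tool_rot: [-0.707, 0.017, -0.018, 0.707]
ft_force: [-0.8, -0.7, -0.8]
grip_width: 0.0152
pos [0.6386 0.1307 0.1073] yaw -2.9 approach [ 0.001  0.    -1.   ] t 28.68 w 0.0155 F [0.4 0.  0.3] q [0.2  0.61 0.25 1.2  0.   1.82]
turn [-0.01  0.11  0.03] n 1.0 | then shift [-0.7 27.3 -0.4] n 1.0 | per60 [-0.7 27.3 -0.4]  | unrotated shift [-0.7 27.3 -0.4]
```

View pics/h1b.png

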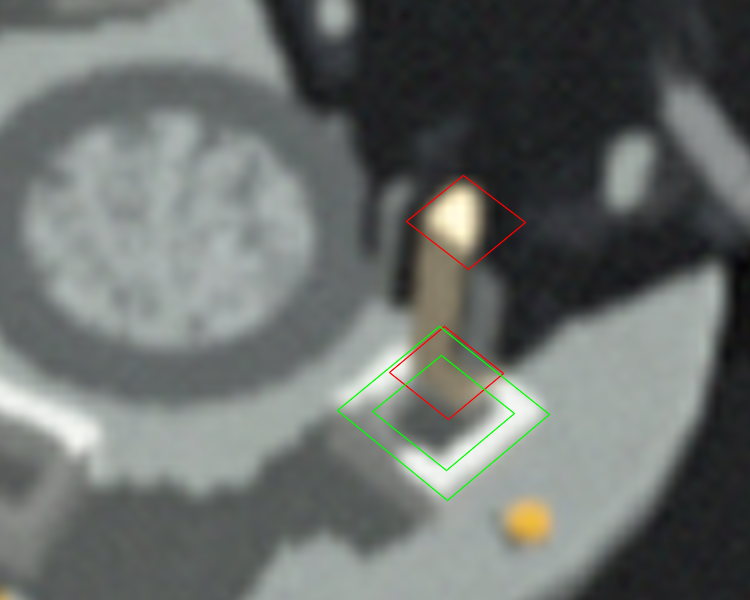

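```bash
python3 -c "
from h import *
crop(shot('scene'),360,215,395,260,16,'pics/h1c.png')"
```

```text
(no output)
```

View pics/h1c.png

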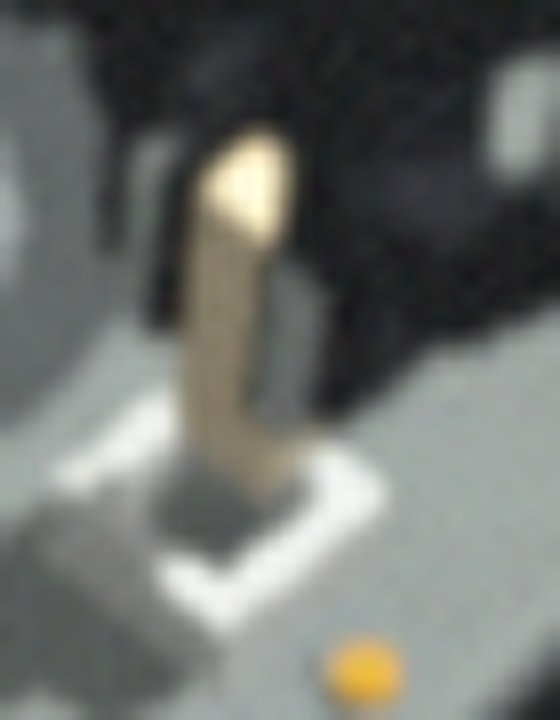

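```bash
python3 -m inch '0 0 0 0 5 -3.5 1;0 0 0 0 4 0 1;0 0 0 0 0 0 1;0 0 0 0 0 0 1'
cat > ov2.py <<'E'
from h import *
def ov(a,off,wheel,i,fn,box,s,px=(0,0)):
    c=shot('scene');o=bot.get_obs();p=np.array(o["eef_pos"]);M=R.from_quat(o["tool_rot"]).as_matrix()
    big=cv2.resize(c["color"],None,fx=s,fy=s,interpolation=cv2.INTER_CUBIC)
    raw=big.copy()
    def P(q): return np.round((proj(c,q)+np.array(px)+.5)*s-.5).astype(int)
    L=[]
    for d in(off,off-.05):
        q=[p+M@np.array([u*.008,d,v*.008+a]) for u,v in((1,1),(1,-1),(-1,-1),(-1,1))]; L.append(P(q))
        cv2.polylines(big,[P(q)],True,(0,0,255),1,cv2.LINE_AA)
    for k in range(4): cv2.line(big,tuple(map(int,L[0][k])),tuple(map(int,L[1][k])),(0,0,255),1,cv2.LINE_AA)
    wx,wy,th=wheel; an=th+np.radians(72*(i-1)); e=np.array([np.cos(an),np.sin(an),0]);f=np.array([-e[1],e[0],0]);h=np.array([wx,wy,.074])+.075*e
    for k,z in((.010,0),(.015,0),(.015,-.014)):
        cv2.polylines(big,[P([h+k*(u*e+v*f)+[0,0,z] for u,v in((1,1),(1,-1),(-1,-1),(-1,1))])],True,(0,255,0),1,cv2.LINE_AA)
    x0,y0,x1,y1=[int(v*s) for v in box]; cv2.imwrite(fn,np.hstack([raw[y0:y1,x0:x1],big[y0:y1,x0:x1]])); print("pos",p.round(4),"holder",h.round(4),"bar",(p+M@[0,0,a]).round(4),o["ft_force"].round(1))
E
python3 -c "
from ov2 import *
ov(.003,.0209,(.5642,.1337,-.051),1,'pics/h1d.png',(358,210,398,262),10,(.8,-.3))"
```

```text
clock: 29.22
eef_pos: [0.6382, 0.1271, 0.0978]
tool_rot: [0.707, -0.019, 0.018, -0.707]
ft_force: [-1.1, -0.1, -0.5]
grip_width: 0.0148
pos [0.6383 0.1271 0.0979] holder [0.6391 0.1299 0.074 ] bar [0.6385 0.1301 0.0979] [ 0.2  1.  -0.6]
```

View pics/h1d.png

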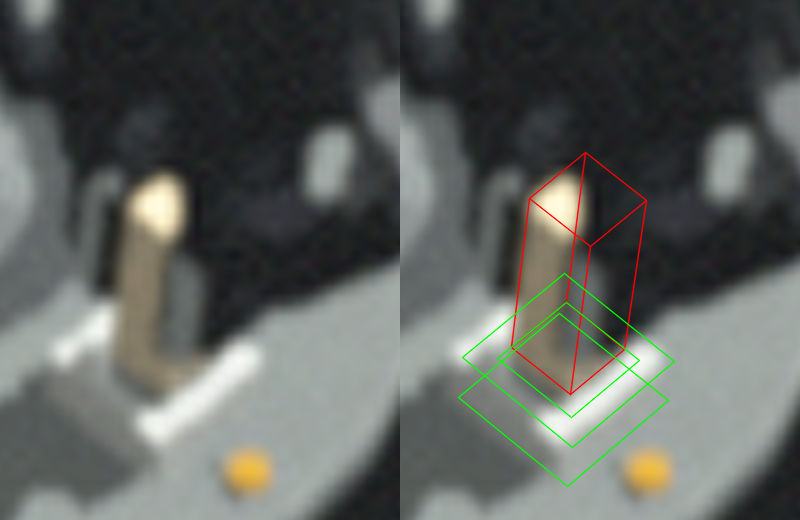

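```bash
python3 -m inch '0 0 0 -0.5 0 -1.6 1;0 0 0 0 0 0 1;0 0 0 0 3 0 1;0 0 0 0 2 0 1;0 0 0 0 0 0 1'
python3 -c "
from ov2 import *
ov(.003,.0209,(.5642,.1337,-.051),1,'pics/h1e.png',(358,210,398,262),10,(.8,-.3))"
```

```text
clock: 29.9
eef_pos: [0.6376, 0.1259, 0.0927]
tool_rot: [-0.707, 0.019, -0.018, 0.707]
ft_force: [0.7, 0.8, -2.1]
grip_width: 0.0148
pos [0.6376 0.1259 0.0927] holder [0.6391 0.1299 0.074 ] bar [0.6377 0.1289 0.0927] [-0.1  0.9 -1.4]
```

View pics/h1e.png

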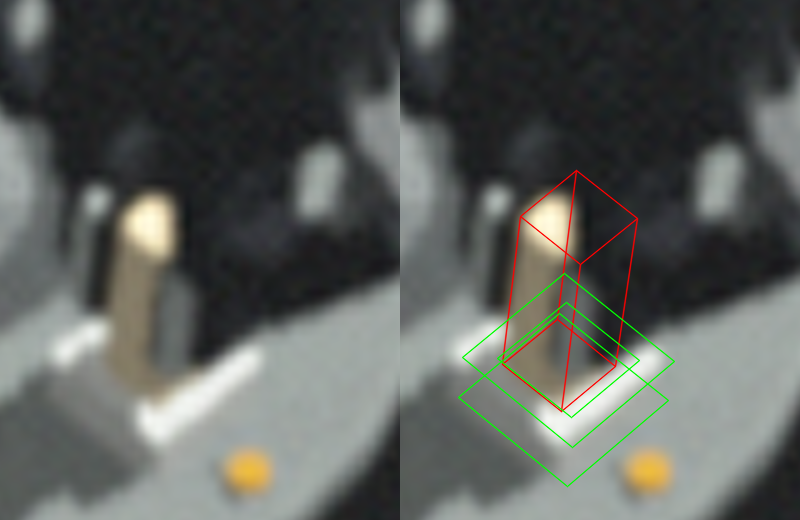

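```bash
python3 -m inch '0 0 0 0 2 0 1;0 0 0 0 0 0 1'; python3 -m inch '0 0 0 0 2 0 1;0 0 0 0 0 0 1'; python3 -m inch '0 0 0 0 2 0 1;0 0 0 0 0 0 1'
```

```text
clock: 30.2
eef_pos: [0.6376, 0.1258, 0.0907]
tool_rot: [-0.707, 0.019, -0.018, 0.707]
ft_force: [0.8, 0.8, -1.6]
grip_width: 0.0151
clock: 30.45
eef_pos: [0.6376, 0.1257, 0.0887]
tool_rot: [-0.707, 0.019, -0.019, 0.707]
ft_force: [-0.9, 1.3, -1.1]
grip_width: 0.0151
clock: 30.7
eef_pos: [0.6376, 0.1255, 0.0867]
tool_rot: [0.707, -0.019, 0.019, -0.707]
ft_force: [1.1, 1.6, -1.2]
grip_width: 0.015
```

```bash
python3 -m inch '0 0 0 0 2 0 1;0 0 0 0 0 0 1'; python3 -m inch '0 0 0 0 2 0 1;0 0 0 0 0 0 1'; python3 -m inch '0 0 0 0 1.5 0 1;0 0 0 0 0 0 1'; python3 -m inch '0 0 0 0 1.5 0 1;0 0 0 0 0 0 1'
python3 -c "
from ov2 import *
ov(.003,.0209,(.5642,.1337,-.051),1,'pics/h1f.png',(358,210,398,262),10,(.8,-.3))"
```

```text
clock: 30.95
eef_pos: [0.6376, 0.1255, 0.0847]
tool_rot: [0.707, -0.019, 0.019, -0.707]
ft_force: [-0.6, 1.2, -1.3]
grip_width: 0.015
clock: 31.2
eef_pos: [0.6376, 0.1255, 0.0826]
tool_rot: [0.707, -0.019, 0.018, -0.707]
ft_force: [1.2, 1.7, -2.1]
grip_width: 0.0151
clock: 31.45
eef_pos: [0.6376, 0.1255, 0.0812]
tool_rot: [0.707, -0.019, 0.019, -0.707]
ft_force: [0.2, 2.2, -0.7]
grip_width: 0.0149
clock: 31.7
eef_pos: [0.6377, 0.1255, 0.0801]
tool_rot: [0.707, -0.019, 0.019, -0.707]
ft_force: [0.1, 0.9, 1.5]
grip_width: 0.0153
pos [0.6377 0.1255 0.0801] holder [0.6391 0.1299 0.074 ] bar [0.6379 0.1285 0.0801] [-0.3  0.2  2.4]
```

View pics/h1f.png

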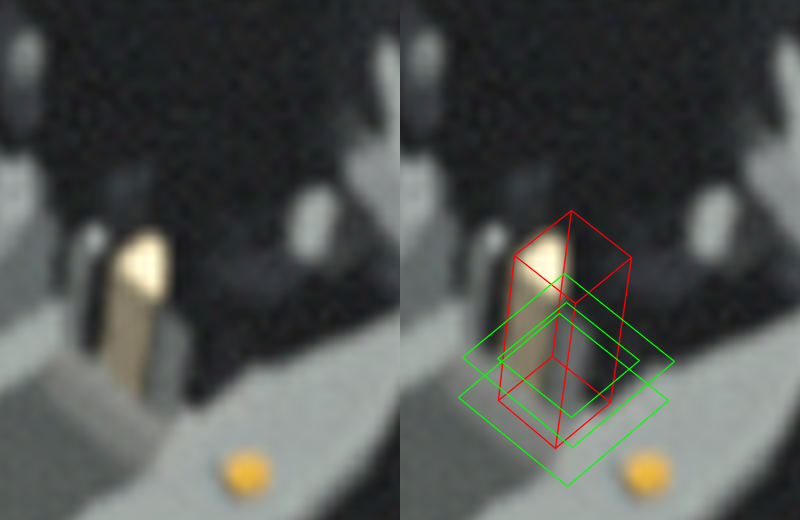

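```bash
python3 -m inch '0 0 0 0 0 0 0.62;0 0 0 0 0 0 0.62;0 0 0 0 0 0 0.62;0 0 0 0 0 0 0.62'
python3 -m inch '0 0 0 0 -15 0 0.62;0 0 0 0 -25 0 0.62;0 0 0 0 -40 0 0.62;0 0 0 0 -20 0 0.62;0 0 0 0 0 0 0.62'
python3 go.py .5324 -.3222 .18 79.9
```

```text
clock: 32.25
eef_pos: [0.6376, 0.1254, 0.0798]
tool_rot: [0.707, -0.019, 0.019, -0.707]
ft_force: [-0.2, 0.4, 0.3]
grip_width: 0.0326
clock: 32.88
eef_pos: [0.6394, 0.1259, 0.1835]
tool_rot: [-0.706, 0.016, -0.021, 0.707]
ft_force: [-0.4, -0.5, 0.7]
grip_width: 0.0325
pos [0.6394 0.1259 0.1835] yaw -3.0 approach [ 0.006  0.001 -1.   ] t 32.88 w 0.0325 F [-0.4 -0.5  0.7] q [ 0.19  0.56  0.37  1.37 -0.    1.82]
turn [  0.18 -82.91   0.35] n 8.0 | then shift [-459.9    3.5   26.7] n 8.0 | per60 [-57.5   0.4   3.3]  | unrotated shift [ -83.3    2.2 -453.1]
```

```bash
python3 -m inch '0 0 0 -10.4 0 -56.6 0.66;0 0 0 -10.4 0 -56.6 0.66;0 0 0 -10.4 0 -56.6 0.66;0 0 0 -10.4 0 -56.6 0.66;0 0 0 -10.4 0 -56.6 0.66;0 0 0 -10.4 0 -56.6 0.66;0 0 0 -10.4 0 -56.6 0.66;0 0 0 -10.4 0 -56.6 0.66'
python3 -m inch '0 -10.36 0 0 0 0 0.66;0 -10.36 0 0 0 0 0.66;0 -10.36 0 0 0 0 0.66;0 -10.36 0 0 0 0 0.66;0 -10.36 0 0 0 0 0.66;0 -10.36 0 0 0 0 0.66;0 -10.36 0 0 0 0 0.66;0 -10.36 0 0 0 0 0.66;0 0 0 0 0 0 0.66;0 0 0 0 0 0 0.66'
python3 go.py .5324 -.3222 .13 79.9
python3 - <<'E'
from h import *
S=shot("scene");T=shot("top")
crop(S,280,160,420,290,5.5,"pics/w2s.png");crop(T,225,185,350,305,5,"pics/w2t.png")
crop(S,120,330,200,410,8,"pics/d4.png")
E
```

```text
clock: 33.88
eef_pos: [0.5296, -0.3236, 0.1788]
tool_rot: [-0.707, 0.019, -0.018, 0.707]
ft_force: [0.9, -0.5, 0.1]
grip_width: 0.0289
clock: 35.12
eef_pos: [0.5305, -0.3221, 0.1793]
tool_rot: [-0.542, -0.453, 0.453, 0.543]
ft_force: [-0.4, 0.4, 0.1]
grip_width: 0.0286
pos [ 0.5305 -0.3221  0.1793] yaw 79.7 approach [-0.001  0.001 -1.   ] t 35.12 w 0.0286 F [-0.4  0.4  0.1] q [-0.55  0.51  0.26  1.33 -0.   -0.37]
turn [-0.06 -0.17  0.02] n 1.0 | then shift [ 0.2 49.3 -1.9] n 1.0 | per60 [ 0.2 49.3 -1.9]  | unrotated shift [ 0.2 49.3 -2. ]
```

View pics/w2s.png

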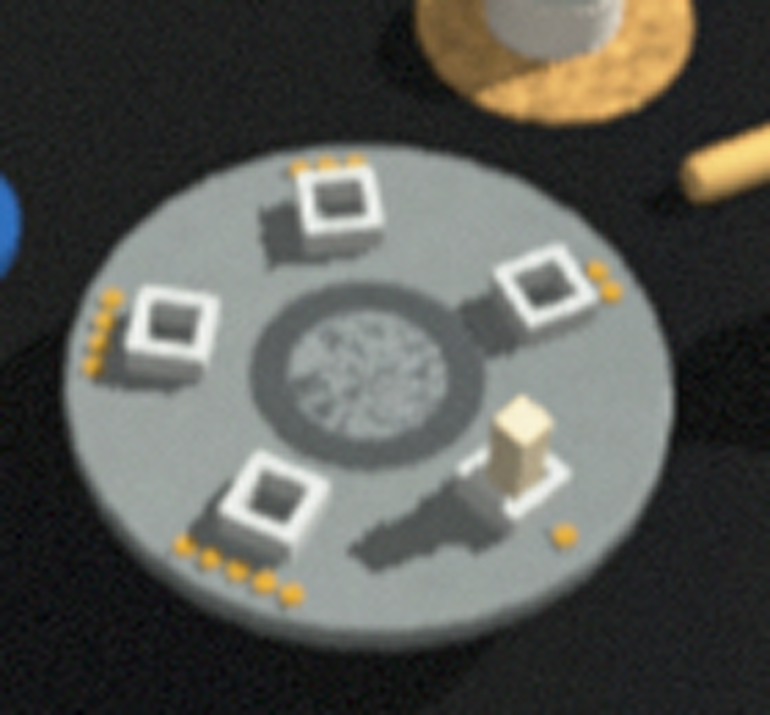

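View pics/w2t.png

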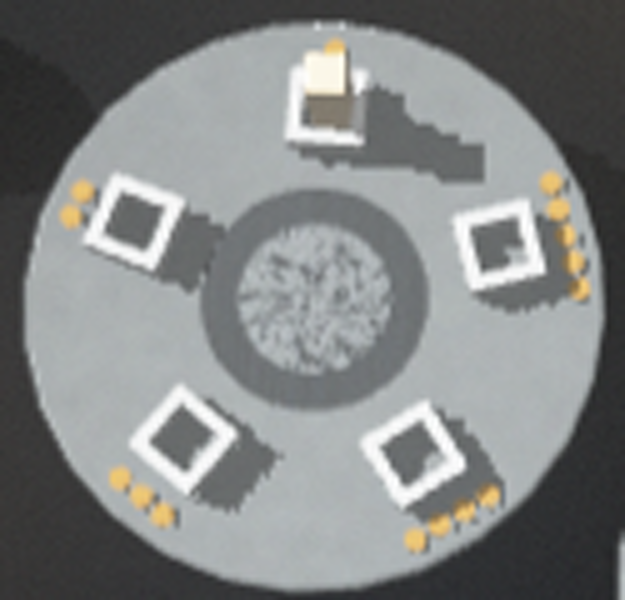

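View pics/d4.png

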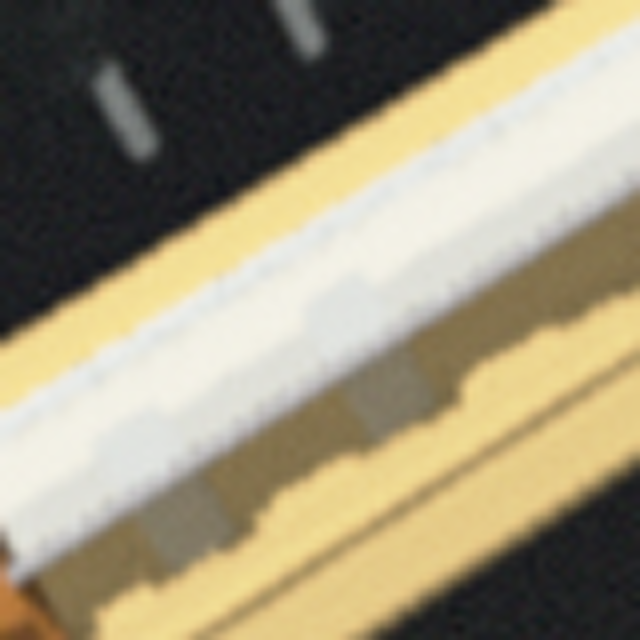

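```bash
python3 - <<'E'
from fit import *
S=shot("scene");T=shot("top")
print("bar1 top proj S",proj(S,[.6376,.1285,.110]),"meas 374.1 235.9 ->",back(S,(374.1,235.9),.110))
print("bar1 top proj T",proj(T,[.6376,.1285,.110]),"meas 289.6 199 ->",back(T,(289.6,199),.110))
p=np.array(bot.get_obs()["eef_pos"]);print(p,"fing mid",proj(S,p+[0,0,.002]),"meas 148.1 342.3",back(S,(148.1,342.3),p[2]+.002))
w=lambda x,y:np.array([225+x/5-.4,185+y/5-.4]); v=lambda x,y:np.array([280+x/5.5-.4,160+y/5.5-.4])
L=[[.075*np.cos(np.radians(72*i)),.075*np.sin(np.radians(72*i)),.074] for i in range(5)]
P=[(T,w(*h),L[i]) for i,h in zip((1,2,3,4),[(135,222),(185,438),(413,454),(500,245)])]
Q=[(S,v(*h),L[i]) for i,h in zip((1,2,3,4,0),[(547,284),(338,202),(172,324),(274,498),(514,470)])]
for nm,p in(("top",P),("sc",Q)):
    x,r=fitpose(p,[.56,.13,0]);print(nm,x.round(4),r.round(1).tolist())
E
```

```text
bar1 top proj S [[373.92401158 235.18699253]] meas 374.1 235.9 -> [0.63895746 0.1274168  0.11      ]
bar1 top proj T [[289.5804312  199.79083183]] meas 289.6 199 -> [0.63916367 0.12849389 0.11      ]
[ 0.53074953 -0.32219454  0.17978086] fing mid [[145.20784486 337.6496783 ]] meas 148.1 342.3 [ 0.54073102 -0.32398089  0.18178086]
top [ 0.5619  0.1347 -0.0628] [[0.0, -0.1], [-0.2, 0.1], [0.2, -0.0], [-0.0, -0.0]]
sc [ 0.5631  0.1344 -0.0581] [[-0.4, 0.2], [0.0, -0.4], [0.0, -0.1], [0.2, -0.1], [0.1, 0.3]]
```

```bash
python3 - <<'E'
from h import *
S=shot("scene")
yaw=-.1765;R2=np.array([[np.cos(yaw),-np.sin(yaw)],[np.sin(yaw),np.cos(yaw)]])
o=np.array([.5415,-.2710])
for u in[(383,442),(435,405),(180,572),(235,535)]:
    p=back(S,(120+u[0]/8-.44,330+u[1]/8-.44),.006);print("bot",p.round(4),((p[:2]-o)@R2).round(4))
for u in[(345,303),(140,437)]:
    p=back(S,(120+u[0]/8-.44,330+u[1]/8-.44),.056);print("topc",p.round(4),((p[:2]-o)@R2).round(4))
E
```

```text
bot [ 0.5373 -0.3288  0.006 ] [ 0.006  -0.0576]
bot [ 0.539 -0.315  0.006] [ 0.0052 -0.0437]
bot [ 0.5282 -0.3796  0.006 ] [ 0.006  -0.1093]
bot [ 0.5303 -0.3658  0.006 ] [ 0.0056 -0.0952]
topc [ 0.5288 -0.3196  0.056 ] [-0.0039 -0.0501]
topc [ 0.521  -0.3699  0.056 ] [-0.0028 -0.101 ]
```

```bash
python3 go.py .5296 -.3207 .062 79.9
```

```text
pos [ 0.5308 -0.3222  0.1799] yaw 79.8 approach [-0.  0. -1.] t 35.38 w 0.0287 F [ 0.5  0.1 -0.1] q [-0.55  0.51  0.26  1.33  0.   -0.37]
turn [-0.   -0.07  0.  ] n 1.0 | then shift [  1.3 117.9   1.4] n 2.0 | per60 [ 0.7 58.9  0.7]  | unrotated shift [  1.3 117.9   1.4]
```

```bash
python3 -m inch '0 0 0 1.3 45 1.4 0.66;0 0 0 0 25 0 0.66;0 0 0 0 20 0 0.66;0 0 0 0 15 0 0.66;0 0 0 0 12 0 0.66;0 0 0 0 0 0 0.66'
python3 - <<'E'
from h import *
S=shot("scene")
crop(S,120,310,210,410,7,"pics/b4d.png")
E
python3 go.py .5296 -.3207 .0255 79.9
```

```text
clock: 36.12
eef_pos: [0.5284, -0.3203, 0.0619]
tool_rot: [-0.541, -0.453, 0.454, 0.543]
ft_force: [-2.9, 0.3, 0.1]
grip_width: 0.0288
pos [ 0.5283 -0.3203  0.0622] yaw 79.9 approach [-0.003  0.001 -1.   ] t 36.17 w 0.0291 F [-2.7  0.5  0.1] q [-0.54  0.59  0.08  1.06 -0.   -0.37]
turn [-0.18 -0.05  0.03] n 1.0 | then shift [-0.2 36.7 -1.3] n 1.0 | per60 [-0.2 36.7 -1.3]  | unrotated shift [-0.2 36.7 -1.4]
```

View pics/b4d.png

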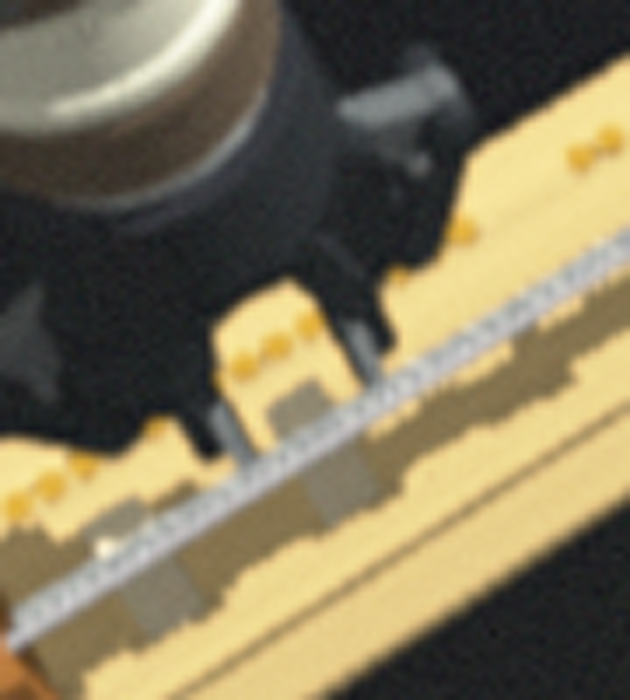

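```bash
python3 -m inch '0 0 0 0 14 0 0.66;0 0 0 0 13 0 0.66;0 0 0 0 9 0 0.66;0 0 0 0 0 0 0.66;0 0 0 0 0 0 1;0 0 0 0 0 0 1;0 0 0 0 0 0 1;0 0 0 0 0 0 1;0 0 0 0 0 0 1'
python3 go.py .5296 -.3207 .18 79.9
```

```text
clock: 37.3
eef_pos: [0.5293, -0.3205, 0.0267]
tool_rot: [-0.542, -0.454, 0.454, 0.542]
ft_force: [-2.8, 0.4, -3.5]
grip_width: 0.0154
pos [ 0.5293 -0.3205  0.0267] yaw 79.9 approach [-0.001  0.    -1.   ] t 37.3 w 0.0154 F [-2.8  0.4 -3.5] q [-0.54  0.62  0.04  0.99  0.   -0.37]
turn [-0.04 -0.03  0.02] n 1.0 | then shift [-1.000e-01 -1.533e+02 -3.000e-01] n 3.0 | per60 [ -0.  -51.1  -0.1]  | unrotated shift [-1.000e-01 -1.533e+02 -2.000e-01]
```

```bash
python3 -m inch '0 0 0 0 -15 0 1;0 0 0 0 -25 0 1;0 0 0 0 -30 0 1;0 0 0 0 -35 0 1;0 0 0 0 -40 0 1;0 0 0 0 -10 0 1;0 0 0 0 0 0 1'
python3 -m inch '0 9.48 0 0 0 0 1;0 9.48 0 0 0 0 1;0 9.48 0 0 0 0 1;0 9.48 0 0 0 0 1;0 9.48 0 0 0 0 1;0 0 0 0 0 0 1'
python3 go.py .4988 .0942 .18 32.5
python3 -c "
from h import *
S=shot('scene');crop(S,120,300,210,400,7,'pics/b4f.png')"
```

```text
clock: 38.17
eef_pos: [0.5313, -0.3214, 0.1842]
tool_rot: [0.544, 0.455, -0.453, -0.54]
ft_force: [0.6, 0.0, -0.5]
grip_width: 0.0151
clock: 38.92
eef_pos: [0.5292, -0.3203, 0.1802]
tool_rot: [-0.678, -0.198, 0.199, 0.679]
ft_force: [1.3, 0.3, 0.1]
grip_width: 0.0148
pos [ 0.5292 -0.3203  0.1802] yaw 32.6 approach [-0.002  0.001 -1.   ] t 38.92 w 0.0148 F [1.3 0.3 0.1] q [-0.54  0.5   0.26  1.33  0.    0.46]
turn [-0.13  0.09 -0.05] n 1.0 | then shift [1.971e+02 2.000e-01 3.659e+02] n 7.0 | per60 [28.2  0.  52.3]  | unrotated shift [197.6   0.9 365.6]
```

View pics/b4f.png

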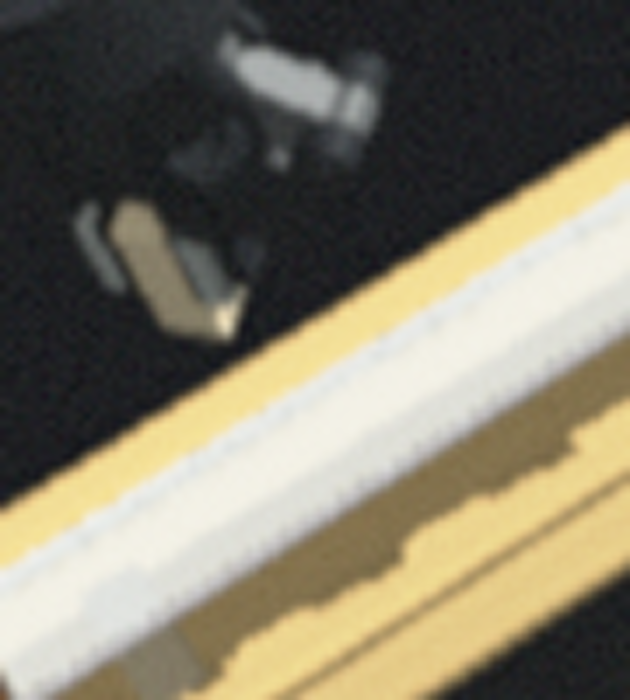

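```bash
python3 -m inch '0 0 0 28.2 0 52.3 1;0 0 0 28.2 0 52.3 1;0 0 0 28.2 0 52.3 1;0 0 0 28.2 0 52.3 1;0 0 0 28.2 0 52.3 1;0 0 0 28.2 0 52.3 1;0 0 0 28.2 0 52.3 1;0 0 0 0 30 0 1;0 0 0 0 30 0 1;0 0 0 0 15 0 1;0 0 0 0 0 0 1;0 0 0 0 0 0 1'
python3 go.py .4988 .0942 .098 32.5
python3 -c "
from ov2 import *
ov(.0,.0207,(.5622,.1345,-.0605),4,'pics/h4a.png',(290,190,330,242),10)"
```

```text
clock: 40.48
eef_pos: [0.5005, 0.094, 0.1078]
tool_rot: [0.679, 0.198, -0.197, -0.679]
ft_force: [0.0, -0.6, -0.7]
grip_width: 0.0147
pos [0.5005 0.094  0.1078] yaw 32.5 approach [ 0.002  0.    -1.   ] t 40.48 w 0.0147 F [ 0.  -0.6 -0.7] q [ 0.19  0.35 -0.19  1.04  0.    1.19]
turn [ 0.03 -0.03  0.09] n 1.0 | then shift [-1.3  9.8  1.1] n 1.0 | per60 [-1.3  9.8  1.1]  | unrotated shift [-1.4  9.8  1.1]
pos [0.5007 0.0941 0.1081] holder [0.499  0.0942 0.074 ] bar [0.5007 0.0941 0.1081] [ 0.2 -0.5  0.8]
```

View pics/h4a.png

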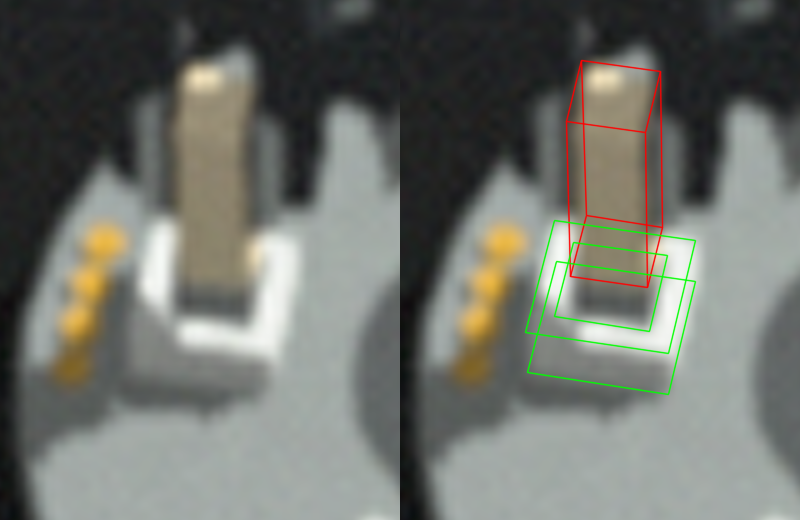

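```bash
python3 -m inch '0 0 0 -1.3 6 0.2 1;0 0 0 0 4 0 1;0 0 0 0 3 0 1;0 0 0 0 0 0 1;0 0 0 0 0 0 1'
python3 -c "
from ov2 import *
ov(.0,.0207,(.5622,.1345,-.0605),4,'pics/h4b.png',(290,190,330,242),10)"
```

```text
clock: 41.15
eef_pos: [0.4985, 0.0936, 0.0939]
tool_rot: [-0.679, -0.198, 0.198, 0.679]
ft_force: [0.1, 0.2, 1.0]
grip_width: 0.0147
pos [0.4986 0.0936 0.094 ] holder [0.499  0.0942 0.074 ] bar [0.4986 0.0936 0.094 ] [ 0.1  0.2 -0.7]
```

View pics/h4b.png

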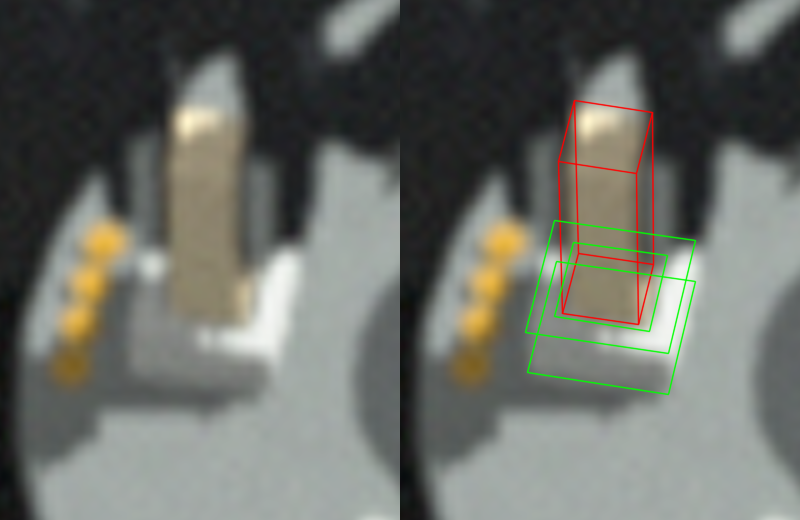

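```bash
python3 -m inch '0 0 0 0 2 0 1;0 0 0 0 2 0 1;0 0 0 0 0 0 1'; python3 -m inch '0 0 0 0 2 0 1;0 0 0 0 2 0 1;0 0 0 0 0 0 1';python3 -m inch '0 0 0 0 2 0 1;0 0 0 0 2 0 1;0 0 0 0 0 0 1';python3 -m inch '0 0 0 0 1.5 0 1;0 0 0 0 0 0 1'
```

```text
clock: 41.58
eef_pos: [0.4982, 0.0935, 0.0897]
tool_rot: [-0.679, -0.197, 0.198, 0.679]
ft_force: [-0.5, -0.8, -0.7]
grip_width: 0.0148
clock: 41.95
eef_pos: [0.4983, 0.0935, 0.0857]
tool_rot: [-0.679, -0.198, 0.198, 0.679]
ft_force: [0.6, 0.1, 0.2]
grip_width: 0.0149
clock: 42.32
eef_pos: [0.4982, 0.0936, 0.0817]
tool_rot: [-0.679, -0.198, 0.198, 0.679]
ft_force: [-0.7, 0.4, 0.2]
grip_width: 0.0151
clock: 42.58
eef_pos: [0.4983, 0.0936, 0.0803]
tool_rot: [-0.679, -0.198, 0.198, 0.679]
ft_force: [-0.6, 0.5, 0.1]
grip_width: 0.0148
```

```bash
python3 -m inch '0 0 0 0 1 0 1;0 0 0 0 0 0 1'
python3 -m inch '0 0 0 0 0 0 0.62;0 0 0 0 0 0 0.62;0 0 0 0 0 0 0.62;0 0 0 0 0 0 0.62'
python3 -m inch '0 0 0 0 -15 0 0.62;0 0 0 0 -25 0 0.62;0 0 0 0 -40 0 0.62;0 0 0 0 -25 0 0.62;0 0 0 0 0 0 0.62'
python3 go.py .5206 -.3714 .18 79.9
```

```text
clock: 42.82
eef_pos: [0.4985, 0.0936, 0.0801]
tool_rot: [0.679, 0.198, -0.198, -0.679]
ft_force: [-1.1, -0.3, 4.7]
grip_width: 0.0148
clock: 43.32
eef_pos: [0.4984, 0.0936, 0.0793]
tool_rot: [-0.679, -0.198, 0.198, 0.679]
ft_force: [0.1, 0.9, -0.1]
grip_width: 0.0325
clock: 43.95
eef_pos: [0.5004, 0.0939, 0.1877]
tool_rot: [0.679, 0.2, -0.195, -0.679]
ft_force: [0.5, -0.2, -1.2]
grip_width: 0.0325
pos [0.5004 0.0939 0.1877] yaw 32.5 approach [ 0.006  0.001 -1.   ] t 43.95 w 0.0325 F [ 0.5 -0.2 -1.2] q [ 0.19  0.28 -0.06  1.23 -0.    1.19]
turn [  0.28 -47.43   0.27] n 5.0 | then shift [-454.6    7.7 -101.5] n 8.0 | per60 [-56.8   1.  -12.7]  | unrotated shift [-232.8    7.3 -403.4]
```

Bottomed at z=0.080, as expected. Now bar 5.

```bash
python3 -m inch '0 0 0 -29.1 1 -50.4 0.66;0 0 0 -29.1 1 -50.4 0.66;0 0 0 -29.1 1 -50.4 0.66;0 0 0 -29.1 1 -50.4 0.66;0 0 0 -29.1 1 -50.4 0.66;0 0 0 -29.1 1 -50.4 0.66;0 0 0 -29.1 0 -50.4 0.66;0 0 0 -29.1 0 -50.4 0.66'
python3 -m inch '0 -9.49 0 0 0 0 0.66;0 -9.49 0 0 0 0 0.66;0 -9.49 0 0 0 0 0.66;0 -9.49 0 0 0 0 0.66;0 -9.49 0 0 0 0 0.66;0 0 0 0 0 0 0.66;0 0 0 0 0 0 0.66'
python3 go.py .5206 -.3714 .062 79.9
python3 - <<'E'
from h import *
S=shot("scene");T=shot("top")
crop(S,280,160,420,290,5.5,"pics/w3s.png");crop(T,225,185,350,305,5,"pics/w3t.png")
crop(S,100,340,180,420,7,"pics/d5.png")
E
```

```text
clock: 44.95
eef_pos: [0.5179, -0.3731, 0.1773]
tool_rot: [-0.678, -0.197, 0.198, 0.679]
ft_force: [1.1, -0.6, -0.1]
grip_width: 0.029
clock: 45.82
eef_pos: [0.5182, -0.3714, 0.1778]
tool_rot: [-0.542, -0.453, 0.454, 0.543]
ft_force: [-0.5, -0.6, 0.8]
grip_width: 0.0292
pos [ 0.5182 -0.3714  0.1778] yaw 79.8 approach [-0.001  0.001 -1.   ] t 45.83 w 0.0292 F [-0.5 -0.6  0.8] q [-0.62  0.54  0.32  1.34  0.   -0.44]
turn [-0.06 -0.11  0.03] n 1.0 | then shift [  0.4 115.8  -2.3] n 2.0 | per60 [ 0.2 57.9 -1.2]  | unrotated shift [  0.3 115.8  -2.5]
```

View pics/w3s.png

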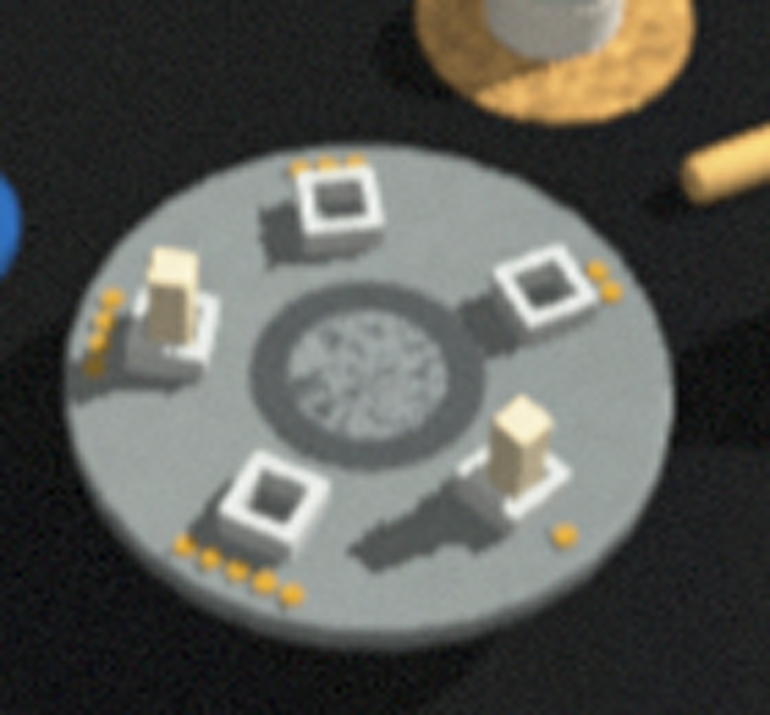

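View pics/w3t.png

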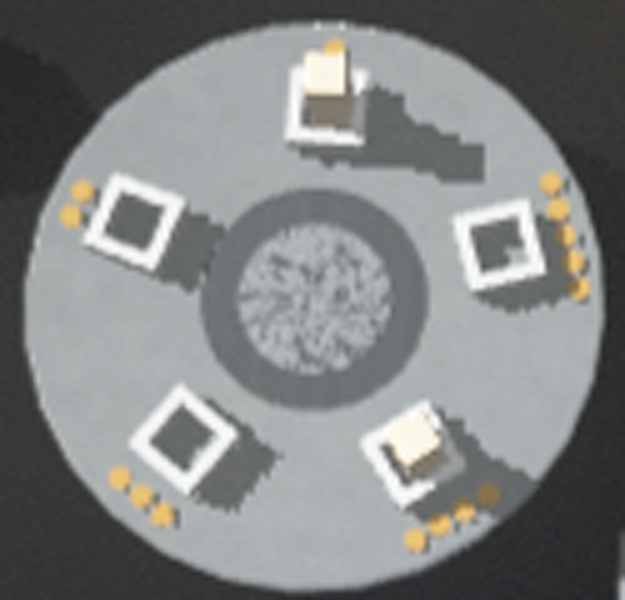

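View pics/d5.png

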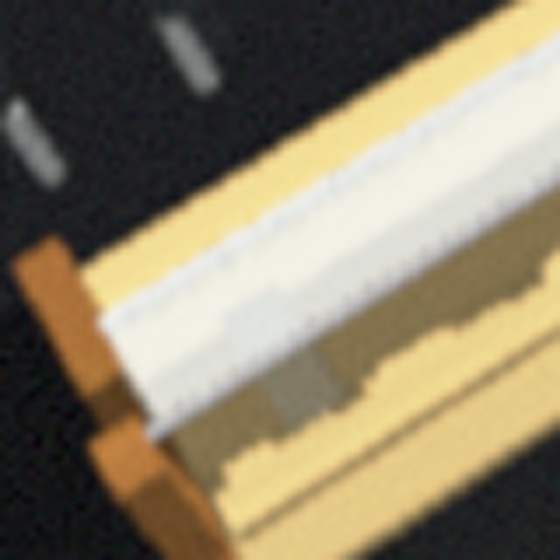

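```bash
python3 -m inch '0 0 0 0.4 40 -2.3 0.66;0 0 0 0 28 0 0.66;0 0 0 0 20 0 0.66;0 0 0 0 15 0 0.66;0 0 0 0 12 0 0.66;0 0 0 0 0 0 0.66'
python3 - <<'E'
from h import *
S=shot("scene")
crop(S,100,330,190,420,7,"pics/b5d.png")
E
python3 go.py .5206 -.3714 .0255 79.9
```

```text
clock: 46.68
eef_pos: [0.5196, -0.3712, 0.0624]
tool_rot: [-0.541, -0.453, 0.455, 0.543]
ft_force: [-2.5, 0.8, 0.1]
grip_width: 0.0294
pos [ 0.5196 -0.3712  0.0628] yaw 79.9 approach [-0.003  0.001 -1.   ] t 46.73 w 0.029 F [-3.   0.8  0.5] q [-0.62  0.62  0.15  1.1  -0.   -0.44]
turn [-0.17 -0.01  0.03] n 1.0 | then shift [-0.  37.3 -1. ] n 1.0 | per60 [-0.  37.3 -1. ]  | unrotated shift [-0.  37.3 -1.2]
```

View pics/b5d.png

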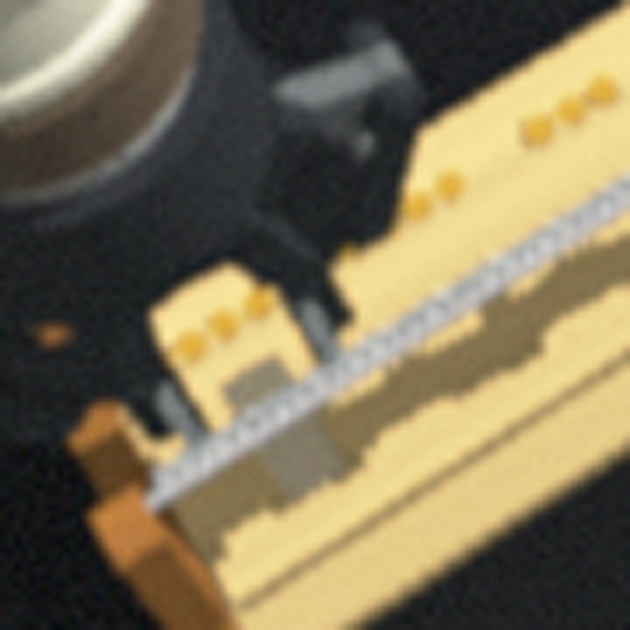

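```bash
python3 -m inch '0 0 0 0 14 0 0.66;0 0 0 0 13 0 0.66;0 0 0 0 9 0 0.66;0 0 0 0 0 0 0.66;0 0 0 0 0 0 1;0 0 0 0 0 0 1;0 0 0 0 0 0 1;0 0 0 0 0 0 1;0 0 0 0 0 0 1'
python3 -m inch '0 0 0 0 -15 0 1;0 0 0 0 -25 0 1;0 0 0 0 -30 0 1;0 0 0 0 -35 0 1;0 0 0 0 -40 0 1;0 0 0 0 -10 0 1;0 0 0 0 0 0 1'
python3 go.py .5810 .0620 .18 14.5;python3 go.py .5810 .0620 .18 -75.5
python3 -c "
from h import *
S=shot('scene');crop(S,90,300,180,400,7,'pics/b5f.png')"
```

```text
clock: 47.85
eef_pos: [0.5205, -0.3713, 0.0271]
tool_rot: [-0.542, -0.454, 0.454, 0.542]
ft_force: [-4.1, 1.1, -3.1]
grip_width: 0.015
clock: 48.72
eef_pos: [0.5224, -0.3722, 0.1847]
tool_rot: [0.544, 0.455, -0.454, -0.54]
ft_force: [-0.3, 0.9, -0.4]
grip_width: 0.0151
pos [ 0.5224 -0.3722  0.1847] yaw 79.9 approach [ 0.005 -0.003 -1.   ] t 48.73 w 0.0151 F [-0.3  0.9 -0.4] q [-0.62  0.54  0.33  1.36  0.   -0.44]
turn [ 0.33 65.44  0.07] n 7.0 | then shift [165.5   4.7 405.7] n 8.0 | per60 [20.7  0.6 50.7]  | unrotated shift [437.8   3.7  18.2]
pos [ 0.5224 -0.3722  0.1847] yaw 79.9 approach [ 0.005 -0.003 -1.   ] t 48.73 w 0.0151 F [-0.3  0.9 -0.4] q [-0.62  0.54  0.33  1.36  0.   -0.44]
turn [  0.27 -24.56  -0.17] n 3.0 | then shift [ 405.7    4.7 -165.5] n 8.0 | per60 [ 50.7   0.6 -20.7]  | unrotated shift [437.8   3.7  18.2]
```

View pics/b5f.png

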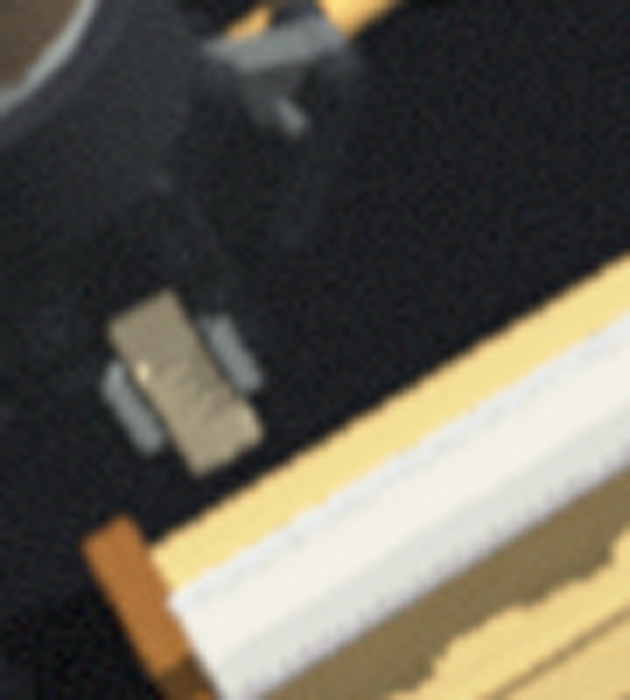

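```bash
python3 -m inch '0 9.35 0 0 0 0 1;0 9.35 0 0 0 0 1;0 9.35 0 0 0 0 1;0 9.35 0 0 0 0 1;0 9.35 0 0 0 0 1;0 9.35 0 0 0 0 1;0 9.35 0 0 0 0 1'
python3 -m inch '0 0 0 20.8 0 50.6 1;0 0 0 20.8 0 50.6 1;0 0 0 20.8 0 50.6 1;0 0 0 20.8 0 50.6 1;0 0 0 20.8 0 50.6 1;0 0 0 20.8 0 50.6 1;0 0 0 20.8 0 50.6 1;0 0 0 20.8 0 50.6 1;0 0 0 0 35 0 1;0 0 0 0 30 0 1;0 0 0 0 10 0 1;0 0 0 0 0 0 1'
python3 -m inch '0 0 0 0 0 0 1'
python3 go.py .5810 .0620 .098 14.5
python3 -c "
from ov2 import *
ov(.0,.0207,(.5622,.1345,-.0605),5,'pics/h5a.png',(306,215,354,265),8)"
```

```text
clock: 49.65
eef_pos: [0.5202, -0.3709, 0.1801]
tool_rot: [-0.701, -0.086, 0.088, 0.703]
ft_force: [0.6, -0.6, -0.9]
grip_width: 0.015
clock: 51.15
eef_pos: [0.5799, 0.0618, 0.1061]
tool_rot: [-0.701, -0.088, 0.09, 0.702]
ft_force: [-0.1, 0.3, -0.5]
grip_width: 0.0147
clock: 51.28
eef_pos: [0.5817, 0.0618, 0.1084]
tool_rot: [-0.701, -0.09, 0.088, 0.702]
ft_force: [0.0, -0.3, 0.2]
grip_width: 0.0149
pos [0.5817 0.0618 0.1084] yaw 14.4 approach [ 0.002  0.    -1.   ] t 51.27 w 0.0149 F [ 0.  -0.3  0.2] q [0.11 0.48 0.03 1.12 0.   1.42]
turn [ 0.01 -0.06  0.11] n 1.0 | then shift [-0.6 10.4  0.4] n 1.0 | per60 [-0.6 10.4  0.4]  | unrotated shift [-0.6 10.4  0.4]
pos [0.5819 0.0618 0.1088] holder [0.581  0.0619 0.074 ] bar [0.5819 0.0618 0.1088] [ 0.3  0.8 -0.9]
```

View pics/h5a.png

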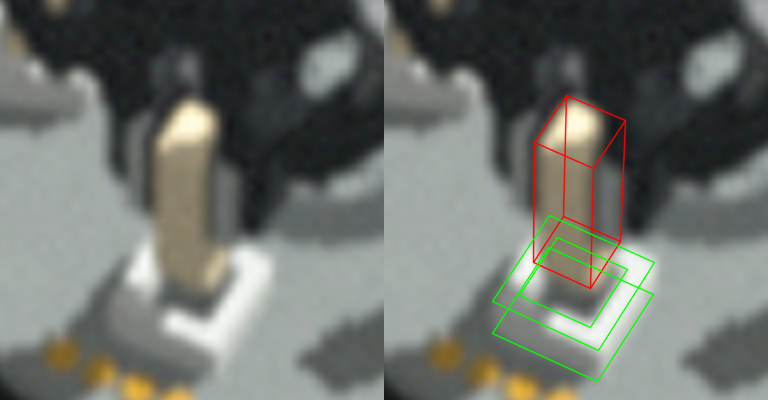

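```bash
python3 -m inch '0 0 0 -0.5 6 0.2 1;0 0 0 0 5 0 1;0 0 0 0 3 0 1;0 0 0 0 0 0 1;0 0 0 0 0 0 1'
python3 -c "
from ov2 import *
ov(.0,.0207,(.5622,.1345,-.0605),5,'pics/h5b.png',(306,215,354,265),8)"
```

```text
clock: 51.95
eef_pos: [0.5803, 0.0621, 0.0935]
tool_rot: [-0.701, -0.089, 0.089, 0.701]
ft_force: [-0.4, -0.3, -0.5]
grip_width: 0.015
pos [0.5804 0.0621 0.0935] holder [0.581  0.0619 0.074 ] bar [0.5804 0.0621 0.0935] [ 0.8 -0.3 -0.3]
```

View pics/h5b.png

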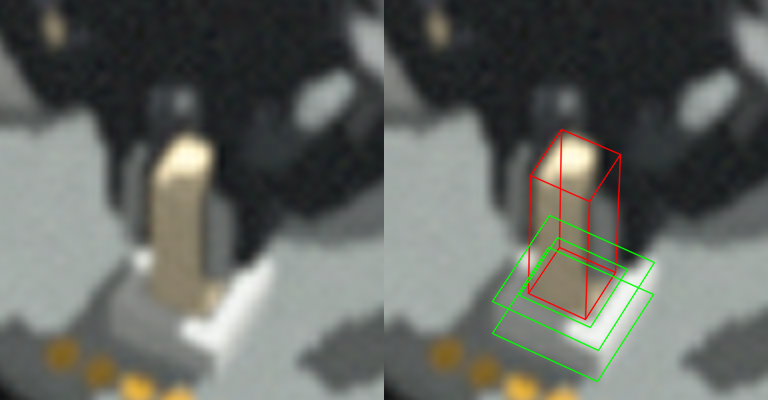

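Inside the walls with no contact force; descend.

```bash
python3 -m inch '0 0 0 0 2 0 1;0 0 0 0 2 0 1;0 0 0 0 0 0 1'; python3 -m inch '0 0 0 0 2 0 1;0 0 0 0 2 0 1;0 0 0 0 0 0 1';python3 -m inch '0 0 0 0 2 0 1;0 0 0 0 2 0 1;0 0 0 0 0 0 1';python3 -m inch '0 0 0 0 1.5 0 1;0 0 0 0 0 0 1'
```

```text
clock: 52.38
eef_pos: [0.58, 0.062, 0.0891]
tool_rot: [-0.701, -0.089, 0.089, 0.701]
ft_force: [-0.1, -0.8, -0.4]
grip_width: 0.0147
clock: 52.75
eef_pos: [0.5801, 0.062, 0.0851]
tool_rot: [-0.701, -0.089, 0.089, 0.701]
ft_force: [-0.4, -0.1, -1.1]
grip_width: 0.0148
clock: 53.12
eef_pos: [0.5801, 0.062, 0.0812]
tool_rot: [-0.701, -0.089, 0.089, 0.701]
ft_force: [-0.3, -0.1, -0.5]
grip_width: 0.0149
clock: 53.38
eef_pos: [0.5806, 0.0621, 0.0807]
tool_rot: [-0.701, -0.089, 0.089, 0.701]
ft_force: [-1.1, 0.0, 4.0]
grip_width: 0.0147
```

```bash
python3 -m inch '0 0 0 0 0 0 0.62;0 0 0 0 0 0 0.62;0 0 0 0 0 0 0.62;0 0 0 0 0 0 0.62'
python3 -m inch '0 0 0 0 -15 0 0.62;0 0 0 0 -25 0 0.62;0 0 0 0 -40 0 0.62;0 0 0 0 -25 0 0.62;0 0 0 0 0 0 0.62'
python3 go.py .355 -.05 .18 90; python3 go.py .355 -.05 .18 0
```

```text
clock: 53.88
eef_pos: [0.5802, 0.062, 0.0797]
tool_rot: [0.701, 0.089, -0.089, -0.701]
ft_force: [0.5, 0.2, -0.2]
grip_width: 0.0326
clock: 54.5
eef_pos: [0.5823, 0.0623, 0.1887]
tool_rot: [0.702, 0.092, -0.087, -0.701]
ft_force: [0.1, 0.1, 0.6]
grip_width: 0.0324
pos [0.5823 0.0623 0.1887] yaw 14.5 approach [ 0.007  0.001 -1.   ] t 54.5 w 0.0324 F [0.1 0.1 0.6] q [0.11 0.42 0.16 1.29 0.   1.42]
turn [  0.31 -75.53   0.3 ] n 8.0 | then shift [-112.3    8.7  227.3] n 5.0 | per60 [-22.5   1.7  45.5]  | unrotated shift [-248.2    7.   -51.9]
pos [0.5823 0.0623 0.1887] yaw 14.5 approach [ 0.007  0.001 -1.   ] t 54.5 w 0.0324 F [0.1 0.1 0.6] q [0.11 0.42 0.16 1.29 0.   1.42]
turn [1.000e-02 1.447e+01 4.000e-01] n 2.0 | then shift [-227.3    8.7 -112.3] n 5.0 | per60 [-45.5   1.7 -22.5]  | unrotated shift [-248.2    7.   -51.9]
```

```bash
python3 -m inch '0 0 0 -49.6 0 -10.4 1;0 0 0 -49.6 0 -10.4 1;0 0 0 -49.6 0 -10.4 1;0 0 0 -49.6 0 -10.4 1;0 0 0 -49.6 0 -10.4 1;0 0 0 0 0 0 1'
python3 -m inch '0 -9.44 0 0 0 0 1;0 -9.44 0 0 0 0 1;0 -9.44 0 0 0 0 1;0 -9.44 0 0 0 0 1;0 -9.44 0 0 0 0 1;0 -9.44 0 0 0 0 1;0 -9.44 0 0 0 0 1;0 -9.44 0 0 0 0 1;0 0 0 0 0 0 1'
python3 - <<'E'
from h import *
T=shot("top");S=shot("scene")
crop(T,0,0,640,480,1.25,"pics/t6.png");crop(S,220,130,420,290,4,"pics/s6.png")
for n in("scene","top"): print([(np.round(d["point"],1),round(d["conf"],2)) for d in bot.spot_point("drive_tip",n)[:2]])
E
python3 go.py .355 -.012 .07 90
```

```text
clock: 55.25
eef_pos: [0.3493, -0.0508, 0.1841]
tool_rot: [-0.701, -0.087, 0.089, 0.702]
ft_force: [1.1, 0.4, 0.3]
grip_width: 0.0006
clock: 56.38
eef_pos: [0.3537, -0.05, 0.1846]
tool_rot: [-0.5, -0.5, 0.5, 0.501]
ft_force: [-0.3, 0.0, 0.1]
grip_width: -0.0003
[]
[(array([363. , 323.4]), 0.61)]
pos [ 0.3533 -0.0501  0.1848] yaw 89.9 approach [-0.  0. -1.] t 56.58 w 0.0003 F [-0.6 -0.4  0.5] q [-0.14 -0.01 -0.41  1.17  0.   -0.14]
turn [-0.02 -0.09  0.01] n 1.0 | then shift [ 38.1 114.8  -1.7] n 3.0 | per60 [12.7 38.3 -0.6]  | unrotated shift [ 38.1 114.8  -1.7]
```

View pics/t6.png

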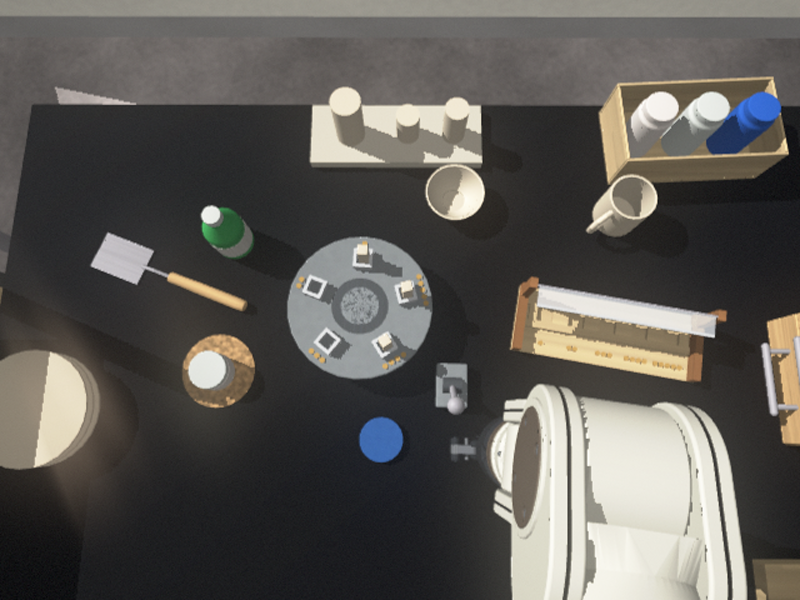

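View pics/s6.png

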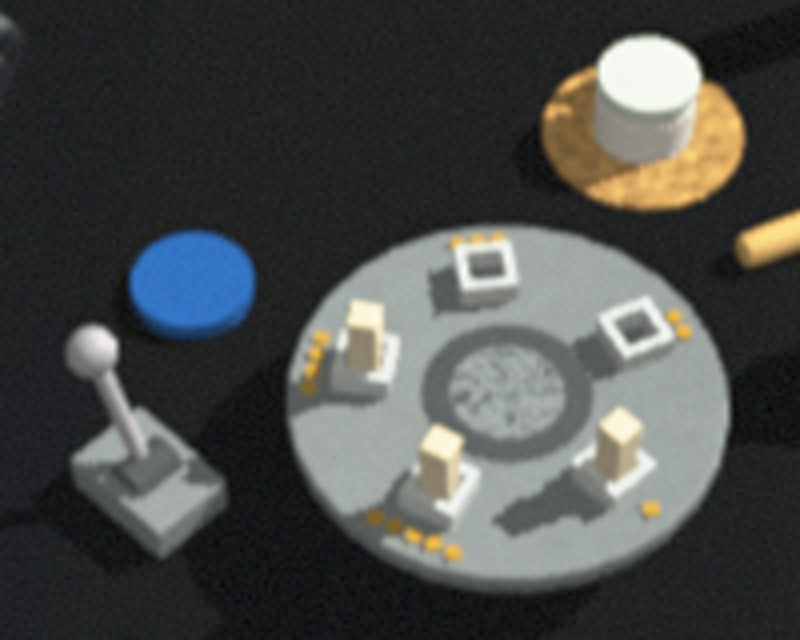

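```bash
python3 -m inch '0 0 0 38 0 0 1;0 0 0 0 40 0 1;0 0 0 0 40 0 1;0 0 0 0 35 0 1;0 0 0 0 0 0 1;0 0 0 0 0 0 1'
python3 go.py .46 -.012 .07 90
```

```text
clock: 57.32
eef_pos: [0.354, -0.0123, 0.0709]
tool_rot: [0.501, 0.5, -0.5, -0.5]
ft_force: [-0.0, 0.6, 0.1]
grip_width: 0.0004
pos [ 0.354  -0.0123  0.0709] yaw 90.0 approach [ 0.001 -0.    -1.   ] t 57.33 w 0.0004 F [-0.   0.6  0.1] q [-0.03  0.12 -0.61  0.84  0.   -0.03]
turn [ 0.07 -0.04 -0.  ] n 1.0 | then shift [   0.3    0.9 -106. ] n 2.0 | per60 [  0.2   0.4 -53. ]  | unrotated shift [   0.4    1.  -106. ]
```

Push in tool −z (world +x).

```bash
python3 -m inch '0 0 0 0 0 -15 1;0 0 0 0 0 -10 1;0 0 0 0 0 -10 1;0 0 0 0 0 -10 1;0 0 0 0 0 -10 1;0 0 0 0 0 -10 1;0 0 0 0 0 -10 1;0 0 0 0 0 -10 1;0 0 0 0 0 -10 1;0 0 0 0 0 0 1'
python3 - <<'E'
from h import *
S=shot("scene");crop(S,200,150,320,290,5,"pics/l1.png")
E
```

```text
clock: 58.58
eef_pos: [0.4493, -0.0123, 0.0699]
tool_rot: [0.5, 0.5, -0.5, -0.5]
ft_force: [0.3, -0.6, 0.7]
grip_width: -0.0
```

View pics/l1.png

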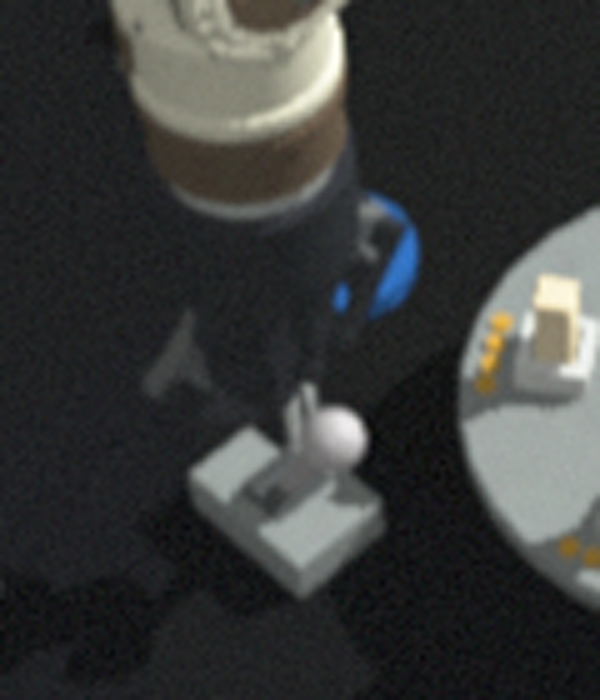

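Lever is past vertical; keep pushing in small steps until the stop is felt.

```bash
python3 -m inch '0 0 0 0 0 -4 1;0 0 0 0 0 -4 1;0 0 0 0 0 0 1'; python3 -m inch '0 0 0 0 0 -3 1;0 0 0 0 0 0 1';python3 -m inch '0 0 0 0 0 -3 1;0 0 0 0 0 0 1'
```

```text
clock: 59.0
eef_pos: [0.452, -0.0123, 0.0693]
tool_rot: [-0.498, -0.498, 0.502, 0.502]
ft_force: [-8.5, 0.4, 7.5]
grip_width: -0.0002
clock: 59.25
eef_pos: [0.4524, -0.0123, 0.0691]
tool_rot: [-0.497, -0.497, 0.503, 0.503]
ft_force: [-15.2, 0.0, 12.3]
grip_width: 0.0003
clock: 59.5
eef_pos: [0.4526, -0.0123, 0.0689]
tool_rot: [-0.496, -0.495, 0.504, 0.505]
ft_force: [-20.4, -0.5, 17.7]
grip_width: 0.0003
```

```bash
python3 -m inch '0 0 0 0 0 15 1;0 0 0 0 0 40 1;0 0 0 0 0 40 1;0 0 0 0 -40 0 1;0 0 0 0 -40 0 1;0 0 0 -50 0 0 1;0 0 0 -50 0 0 1;0 0 0 -50 0 0 1;0 0 0 0 0 0 1;0 0 0 0 0 0 1'
python3 - <<'E'
from h import *
T=shot("top");S=shot("scene")
crop(T,0,0,640,480,1.25,"pics/t7.png");crop(S,220,130,420,290,4,"pics/s7.png")
print(bot.get_obs()["eef_pos"])
u=np.array([0,0])
for n,c in(("scene",S),("top",T)): print(n,[(np.round(d["point"],1),round(d["conf"],2)) for d in bot.spot_point("drive_tip",n)[:2]],[(back(c,d["point"],.002).round(4),round(d["conf"],2)) for d in bot.spot_point("jar",n)[:1]],[(back(c,d["point"],.0).round(4),round(d["conf"],2)) for d in bot.spot_point("mat",n)[:1]])
E
```

```text
clock: 60.75
eef_pos: [0.3669, -0.162, 0.1499]
tool_rot: [-0.5, -0.5, 0.5, 0.5]
ft_force: [-0.3, 0.3, -0.2]
grip_width: -0.0001
[ 0.36699989 -0.1612706   0.14984384]
scene [(array([268.2, 236.8]), 0.71)] [(array([0.4601, 0.3685, 0.002 ]), 0.94)] [(array([0.4595, 0.375 , 0.    ]), 0.85)]
top [(array([290.2, 206.3]), 0.61), (array([364.1, 286.9]), 0.49)] [(array([0.4613, 0.3783, 0.002 ]), 0.75)] [(array([0.4572, 0.3743, 0.    ]), 0.88)]
```

View pics/t7.png

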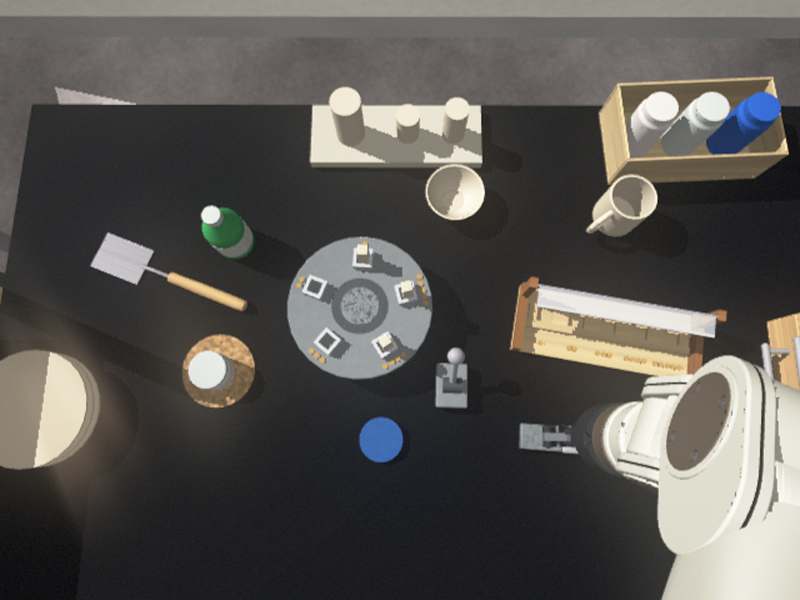

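View pics/s7.png

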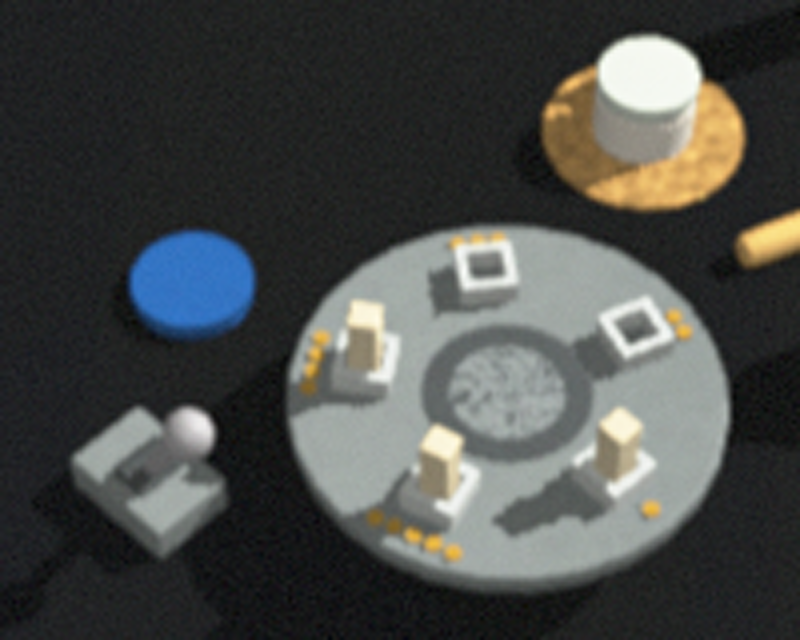

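```bash
python3 - <<'E'
from h import *
T=shot("top");S=shot("scene")
print("tip",tri(S,[267.2,236.4],T,[364.5,284]))
bot.job_done(); print(bot.get_obs()["clock"])
E
```

```text
tip (array([ 0.48018347, -0.0114242 ,  0.09784409]), np.float64(0.3901121766841129))
the job is handed in; nothing more can be done
the job is handed in; nothing more can be done
```

The job is done and handed in at about 61 s, well inside the 210 s limit.

- **Jar:** I moved it from the wheel to the cork mat. It was then knocked partly off the mat while the arm was elsewhere, so I regrasped it and put it back near the centre before starting on the bars. The last pictures show it upright and well inside the mat edge. The two cameras' readings of its position differ by about 1 cm, but both leave ample margin.
- **Bars:** Lanes 1, 4 and 5 held bars; lanes 2 and 3 were empty. I stood bars 1, 4 and 5 in that order in holders 1, 4 and 5, lowering each until it touched bottom. All three stand upright in the last pictures, and holders 2 and 3 are empty.
- **Lever:** I pushed it away from the robot until it hit its stop, with a wrist force of about 27 N. The tip then measured x ≈ 0.480 m, against 0.408 m at the start, and stayed there after I withdrew the arm.
- **Other things:** The flap is shut, and the bowl, mug, bottle, lid and spatula look undisturbed. The arm was over the brush in the last pictures, but nothing touched it. The robot is touching nothing.
- **Checks that disagreed:** At first the two cameras differed by about 3 mm on the wheel's x position. I dealt with that by lining bar 1 up against its holder in the pictures, and a refit afterwards agreed to about 1 mm. The lever-tip network also gave one false top-camera detection, which I replaced with the ball's position read from the picture.

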